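# Free the wedged drawer of the shingle maker's chest

### The job

One of the two small tool chests has its drawer held shut by a wooden wedge stuck in the keeper above it. Work the wedge loose, put it in the open plywood box without throwing it, and then pull that chest's drawer all the way open by its handle and let go. Leave the other chest's drawer and everything else on the bench as it is.

Things in the scene. Friction and masses are not known exactly. Their poses are not given: they have to be found in the camera images.
- chest: wedged one-drawer wooden chest, fixed: 260 wide (y), 240 deep (x), 120 high; origin under its centre, front faces -x, y to the left seen from the robot. Drawer face at x -120. An open shelf above (board z 172 to 186; tins on it to z 241, behind x -102) overhangs to x -155, so the handle must be reached with the gripper leaning back towards the robot by 30 to 45 degrees.
- keeper (a point): centre of the slot in the chest's keeper, an inclined block (84 wide, 34 deep, 24 high along the wedge) above the drawer, at (-158.5, 65, 127) in the chest's frame. The slot leans 30 degrees from vertical, upper end to the robot. Spring jaws pinch the wedge along chest y, about 17 N each: drawing it takes up to 25 N; the jaws yield to side pulls of 2 to 3 mm along y; loose after 20 mm, clear after 70.
- wedge: wooden wedge, 110 long, 16 thick (x), 28 wide (y) at the thin end, 36 at the thick end, 60 g. Origin at the middle of the thin end, z along it to the thick end. It starts stuck in the keeper, leaning with it, y along the chest's y; the thick end stands 41 proud (along the wedge), to be gripped across its 36; the thin end hangs before the drawer and blocks it.
- wedge_mid (a point): middle of the wedge, 55 from the thin end
- chest_drawer (a joint): how far the wedged chest's drawer is out: 0 closed, 0.14 m at its stop; it slides along the chest's -x with about 2 N of friction and stays where it is left
- chest_handle (a point): centre of the grip bar of the chest's drawer handle: an upright wooden bar 62 high (z), 16 wide (y), 14 deep (x), 49 in front of the drawer face at y -45 and z 70 of the chest's frame; it moves with the drawer. The bar stands on two thin steel stems 40 apart; 30 and more is free on both sides of it.
- chest_b: a similar neighbour chest, 200 wide, without wedge or keeper, same depth, height and shelf; origin and axes as the other
- chest_b_handle (a point): grip bar of the neighbour chest's drawer, which may stand up to 30 ajar; leave it alone
- bin: open plywood box fixed to the bench, 150 (x) by 130 (y) outside, 60 high, walls and floor 7 thick, for wedges and offcuts; origin under its centre. Empty at the start.
- mallet: wooden mallet lying down: round head 68 dia x 110, handle 150 long, 500 g; origin on the bench below it; a bystander
- jar: amber glass jar standing, 50 dia x 75 high; origin at the centre of its foot; a bystander
- can: tin can standing, 52 dia x 85 high; origin at the centre of its foot; a bystander
- screwdriver: screwdriver lying on the bench, about 200 long; a bystander
- brush: flat brush lying on the bench, about 200 long; a bystander
- shingle: wooden shingle lying flat, 130 x 75 x 9; origin under its centre; a bystander
Mind the look-alikes: they are no part of the job. Leave any black or purple look-alike of the wedge alone.

How it is judged (in metres and radians):
On the way, in this order (a step that is already met when the one before it is completed fails the run):
1. the wedge is out of the keeper, the drawer still shut (distance between wedge_mid and keeper above 0.075 m and value of joint chest_drawer below 0.02 m), for 0.1 s.
2. the wedge lies in the box, let go, the drawer still shut (x of wedge_mid in the frame of bin between -0.07 and 0.07 m and y of wedge_mid in the frame of bin between -0.06 and 0.06 m and z of wedge_mid in the frame of bin below 0.09 m and linear speed of wedge below 0.03 m/s and contact force between the fingers and wedge below 0.1 N and value of joint chest_drawer below 0.02 m), for 0.2 s.
3. the drawer is pulled open (value of joint chest_drawer above 0.12 m), for 0.2 s.
At the end, for the whole second after the job is handed in: the wedge rests in the box, let go (its middle inside the box's outline and under 90 mm above the box's underside); the wedged chest's drawer is out more than 120 of its 140 mm and at rest; the neighbour's drawer has moved under 15 mm (x of wedge_mid in the frame of bin between -0.07 and 0.07 m and y of wedge_mid in the frame of bin between -0.06 and 0.06 m and z of wedge_mid in the frame of bin below 0.09 m and linear speed of wedge below 0.03 m/s and contact force between the fingers and wedge below 0.1 N and value of joint chest_drawer above 0.12 m and velocity of joint chest_drawer below 0.01 m/s and distance of chest_b_handle from where it was at the start of the episode below 0.015 m); the robot touches nothing.
It fails at once if the drawer is forced (over 20 mm) while the wedge is in the keeper (distance between wedge_mid and keeper below 0.06 m and value of joint chest_drawer above 0.02 m).
It fails at once if the wedge is thrown or dropped from high (over 1.6 m/s) (linear speed of wedge above 1.6 m/s).
It fails at once if the neighbour's drawer is moved more than 15 mm (distance of chest_b_handle from where it was at the start of the episode above 0.015 m).
It fails at once if a bystander is shifted more than 25 mm (distance of any of mallet, jar, can, screwdriver, brush, shingle from where it was at the start of the episode above 0.025 m).
It fails at once if the jar or can is knocked over (angle between any of jar, can's own z axis and vertical above 0.5 rad).
It also fails if it takes over 51 s, if anything falls off the work surface, if the arm or the gripper's body presses on something with over 40 N, if the wrist force passes 120 N, or if a joint passes its speed limit or range.

### The arm

A 7-joint arm with a two-finger parallel gripper is mounted at the origin on the work surface. World frame = base frame: x ahead of the robot, y to its left, z up, the work surface at z = 0. Lengths are in m, angles in degrees, forces in N, time in s.
With the tool pointing down it reaches from about 0.35 to 0.9 m from the base axis. Payload 8.1 kg.
Tool frame: the origin (TCP) lies midway between the tips of the shut fingers; the grasp point (between the pads) lies 19 mm behind it; z points along the fingers, y is the line along which they close (so a half turn about z gives the same grasp; the last joint's range is limited). The gripper opens to 92 mm and grips with 3 to 60 N. Pads are 19 mm wide; open, the fingers measure 130 mm over their backs; the gripper's body (75 mm by 190 mm) begins 47 mm behind the grasp point.
Start: joints at [-70.107, 24.895, 1.432, 90.138, -0.665, 64.973, -4.303], TCP at [0.272, 0.563, 0.227] pointing down, gripper open.
Joint ranges: [-149.89, 149.89], [-25.12, 119.58], [-72.63, 75.52], [4.76, 147.25], [-75.54, 255.54], [6.69, 114.76], [-157.13, 157.13]. Speed limits (degrees/s): [127.2, 127.2, 172.46, 172.46, 180, 180, 180].

### API

Orientations are given as a 3x3 rotation matrix whose columns are the frame's x, y, z axes.
In Python, from plant import manip gives the robot as it stands.
- The arm moves only by the tool play_rows, never from a script. Its argument "plan" is text: rows parted by semicolons, each of 7 numbers parted by spaces: the turn, a rotation vector about the tool's x, y, z as a fraction of full scale, then the shift along the tool's x, y, z as a fraction of full scale, then the opening, from 0 (shut) to 1 (fully open). In form: rx ry rz tx ty tz grip; .... A call has 1 to 5 rows; each row is the pose to reach, as a shift and turn from the pose commanded when the call began, along the tool's axes at that moment, turning the shorter way round; what a row does not reach only later rows make up. Full scale, the value 1, is 0.2 m for a shift and 180 degrees for a turn. A row lasts 1/8 s, in which the tool goes at most 62.5 mm and 10.7 degrees, less where a joint would pass 70% of its speed; a pose out of reach is approached as far as the arm can. A call with a number of a shift or a turn outside -1 to 1 is refused whole. A call with a gripper value outside its range is refused whole. The fingers move at their own pace and stop on an object; "newtons" is the grip in N (left out, the last holds). Time passes only in rows, so rows that repeat a pose let the fingers close. It gives the time, the measured TCP pose, the force, the opening and the grip force at its end, in the units of the state.
- manip.observe(): the state, without advancing time (a new reading comes with each control period).
- manip.grab_frame(name): name is "side" or "top" or "wrist"; returns a dict with "color" (400x640x3 uint8, blue, green, red), "fx", "fy", "cx", "cy" (pixels), "position" and "rotation" of the camera in the world; the wrist camera has in their place "T_tool_cam" (4x4, takes a point from camera to tool coordinates, whose origin is the TCP and whose axes are the flange's). Camera axes: x right, y up, looking along -z (the intrinsics and any distortion apply to the point x, -y, -z); pixel columns grow to the right and rows downward; lengths in m; the calibration is good to about 2 mm. The wrist camera is an equidistant fisheye: a pixel r from the principal point sees the ray r / f radians off the axis. A picture is of the moment at which its call begins: read the wrist's pose just before it. There is no depth.
- manip.close_job(): hands the job in; it is judged then, once.
Trained networks look in the newest picture that a camera, given by its name, has taken for a name from the list of things; names that differ only in an ending like _2 or _b are one class to them, and where a whole thing is asked for, a point or a joint stands for the part that bears it (a point fixed in the world has none). Each returns a list of dicts, best first, with "p" (0 to 1); they miss things now and then, are a little off and sometimes report something else, mostly with a low value. They report only what shows in the picture. A call takes as long as a camera call. They do not tell look-alikes from the thing itself.
- manip.spot_in(query, camera): "at" ([column, row] in pixels, amid what is visible of it).
- manip.outline_of(query, camera): "mask" (400x640 bool, what is visible of it) and "at" ([column, row] in pixels, amid what is visible of it).
- manip.pinpoint(query, camera): "at" ([column, row] in pixels: a listed point, or the origin of a listed thing).
The state is a dict: "t": time; "joints": joint angles; "qd": joint speeds; "joint_torque": joint torques, N m; "eef_pos": TCP position; "orientation": TCP orientation; "wrist_force": force on the tool from outside, world axes, zero at the start; "moment": the same for the moment, N m; "grip_width": opening from 0.0 (shut) to 1.0 (fully open); "grasp_force": force on a finger pad.
Only numpy, scipy, OpenCV 4.12 (cv2) and the standard library are available. Lean on these libraries where they do the work, as an engineer would, in place of code of your own. Each camera call takes 0.05 s, during which the arm holds its last target. There are 200 camera calls.

## Working session

There is one attempt and no reset: what is moved stays moved. The work goes in short steps, Python scripts to look and compute and a tool call to move; the robot and the scene stay as the last step left them, time stands still between calls to the robot, and variables do not carry over. Pictures are saved under pics/ and viewed, at most 12 in all, crops included, and the job is handed in when it is done.

Besides the shell and the picture viewer there is one more tool, called after ">>>" as name(argument=value, ...), one argument or row to a line, values as JSON. play_rows: Moves the arm, as the interface text tells. Its arguments: {"type":"object","properties":{"plan":{"type":"string"},"newtons":{"type":"number"}},"required":["plan"]}

```bash
mkdir -p pics; ls
cat > h.py <<'E'
import numpy as np, cv2
from plant import manip
np.set_printoptions(precision=4,suppress=True)
def cam(n):
    s=manip.observe() if n=="wrist" else None
    f=manip.grab_frame(n)
    return f,s
def ray(f,px):
    d=np.array([(px[0]-f["cx"])/f["fx"],-(px[1]-f["cy"])/f["fy"],-1.0])
    return np.array(f["position"]),np.array(f["rotation"])@d
def proj(f,P):
    c=np.array(f["rotation"]).T@(np.array(P)-np.array(f["position"]))
    return np.array([f["cx"]+f["fx"]*c[0]/-c[2], f["cy"]-f["fy"]*c[1]/-c[2]])
def atz(f,px,z):
    o,d=ray(f,px); return o+d*(z-o[2])/d[2]
def tri(fa,pa,fb,pb):
    oa,da=ray(fa,pa); ob,db=ray(fb,pb)
    da/=np.linalg.norm(da); db/=np.linalg.norm(db)
    A=np.stack([da,-db],1); t=np.linalg.lstsq(A,ob-oa,rcond=None)[0]
    p,q=oa+da*t[0],ob+db*t[1]; return (p+q)/2,np.linalg.norm(p-q)
E
python3 - <<'E'
from h import *
for n in("side","top"):
    f,_=cam(n); cv2.imwrite(f"pics/{n}0.png",f["color"])
    print(n,{k:v for k,v in f.items() if k!="color"})
    for q in("chest","keeper","wedge","wedge_mid","chest_handle","bin","chest_b"):
        try: print(q,[(np.round(r["at"],1).tolist(),round(r["p"],2)) for r in manip.pinpoint(q,n)])
        except Exception as e: print(q,e)
s=manip.observe(); print(s)
E
```

```text
pics
side {'fx': 440.70254762030345, 'fy': 440.70254762030345, 'cx': 328.6036254537897, 'cy': 191.75587220063824, 'position': array([0.4214, 0.7246, 0.9251]), 'rotation': array([[-0.973 ,  0.1776, -0.1471],
       [-0.2302, -0.7079,  0.6678],
       [ 0.0145,  0.6836,  0.7297]])}
chest [([271.8, 168.8], 0.69)]
keeper [([312.1, 161.6], 0.61)]
wedge [([394.6, 284.1], 0.83), ([400.6, 189.7], 0.82), ([195.9, 334.3], 0.78), ([307.7, 170.8], 0.51)]
wedge_mid [([416.1, 278.8], 0.91), ([405.4, 207.4], 0.9), ([314.0, 162.4], 0.76)]
chest_handle [([333.9, 154.4], 0.96)]
bin [([398.3, 341.3], 0.97)]
chest_b [([271.8, 168.8], 0.69)]
top {'fx': 416.47312607310164, 'fy': 416.47312607310164, 'cx': 320.46041565936747, 'cy': 198.56540026537198, 'position': array([ 0.486 , -0.0409,  1.3125]), 'rotation': array([[-0.016 ,  0.9973, -0.0721],
       [-0.9998, -0.0151,  0.0133],
       [ 0.0122,  0.0723,  0.9973]])}
chest []
keeper [([339.3, 172.4], 0.67)]
wedge [([261.8, 263.7], 0.94), ([183.9, 135.4], 0.89), ([354.9, 254.4], 0.8), ([338.4, 165.9], 0.59)]
wedge_mid [([182.4, 150.4], 0.97), ([266.8, 277.6], 0.83), ([338.2, 179.1], 0.6), ([338.7, 260.4], 0.6)]
chest_handle [([375.8, 182.7], 0.38)]
bin [([211.6, 272.9], 0.8), ([232.6, 225.3], 0.72)]
chest_b []
{'t': 0.8, 'joints': array([-70.1057,  24.8953,   1.4339,  90.1369,  -0.6642,  64.9733,
        -4.3034]), 'qd': array([ 0.0452,  0.0512,  0.0401,  0.098 , -0.1067,  0.0427, -0.0293]), 'joint_torque': array([  0.0002, -66.7613,   0.9837, -31.479 ,  -0.0607,   0.0322,
         0.    ]), 'eef_pos': array([0.2718, 0.5628, 0.2267]), 'orientation': array([[-0.9005,  0.4349,  0.    ],
       [ 0.4349,  0.9005,  0.    ],
       [-0.    ,  0.0001, -1.    ]]), 'wrist_force': array([-0.1766,  0.9201,  0.4554]), 'moment': array([-0.0051, -0.005 ,  0.0036]), 'grasp_force': 0.0, 'grip_width': 0.9992129287400563}
```

View pics/side0.png

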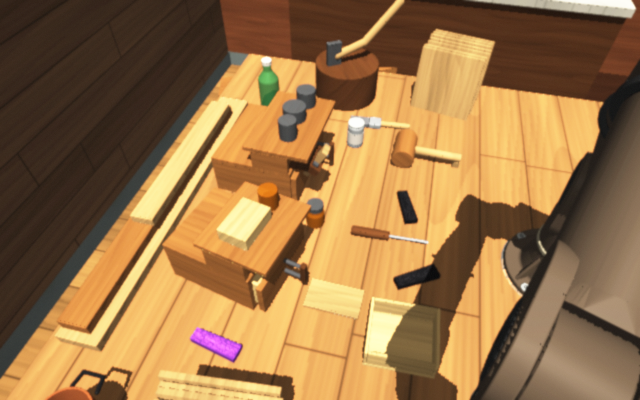

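View pics/top0.png

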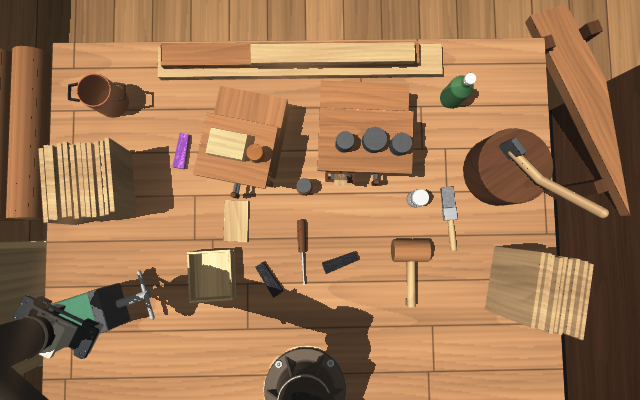

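Run:
```python
import cv2,numpy as np
a=cv2.imread("pics/side0.png");b=cv2.imread("pics/top0.png")
A=cv2.resize(a[110:310,220:350],None,fx=3,fy=3,interpolation=cv2.INTER_CUBIC)
B=cv2.resize(b[120:220,315:425],None,fx=3.6,fy=3.6,interpolation=cv2.INTER_CUBIC)
C=np.zeros((600,390+396,3),np.uint8);C[:,:390]=A;C[:360,390:]=B
cv2.imwrite("pics/crop0.png",C)
```

```text
(no output)
```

View pics/crop0.png

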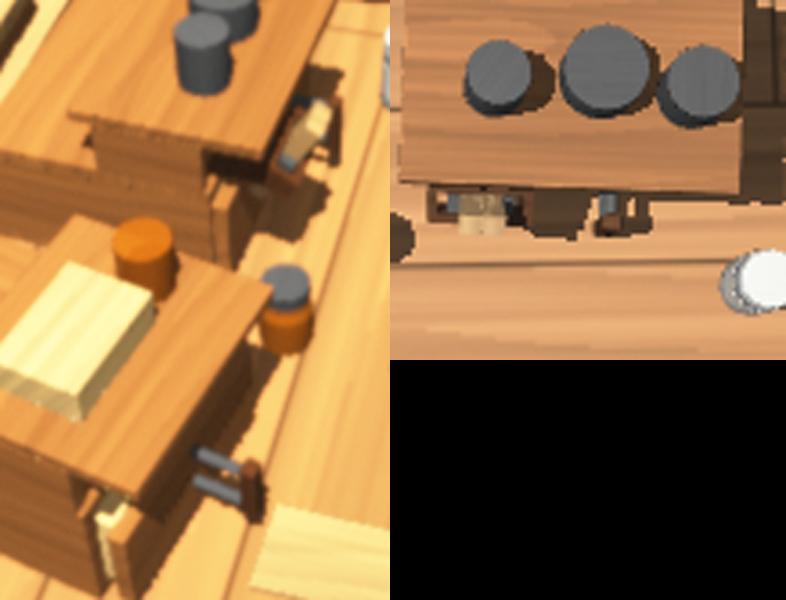

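```bash
cat > fit.py <<'E'
from h import *
from scipy.optimize import least_squares
T=dict(fx=416.47312607310164,fy=416.47312607310164,cx=320.46041565936747,cy=198.56540026537198,position=[0.486,-0.0409,1.3125],rotation=[[-0.016,0.9973,-0.0721],[-0.9998,-0.0151,0.0133],[0.0122,0.0723,0.9973]])
S=dict(fx=440.70254762030345,fy=440.70254762030345,cx=328.6036254537897,cy=191.75587220063824,position=[0.4214,0.7246,0.9251],rotation=[[-0.973,0.1776,-0.1471],[-0.2302,-0.7079,0.6678],[0.0145,0.6836,0.7297]])
def W(p,l): c,s=np.cos(p[2]),np.sin(p[2]); return np.array([p[0]+c*l[0]-s*l[1],p[1]+s*l[0]+c*l[1],l[2]])
E
python3 - <<'E'
from fit import *
K=(-.1585,.065,.127);H=(-.169,-.045,.07);WM=(-.1575,.065,.1253);TE=(-.185,.065,.173);HT=(-.169,-.045,.101)
# shelf front edge yaw
a=atz(T,(318.3,170),.186);b=atz(T,(411.7,173.6),.186);print(a,b,np.linalg.norm(a-b),np.degrees(np.arctan2(-(a-b)[0],(a-b)[1])))
obs=[(T,TE,(340.6,180)),(T,HT,(375.6,182.3)),(S,TE,(323.5,149)),(T,K,(339.3,172.4)),(S,K,(312.1,161.6)),(S,H,(333.9,154.4)),(T,H,(375.8,182.7))]
def r(p):
    e=[(proj(c,W(p,l))-u) for c,l,u in obs]
    e.append((proj(T,W(p,(-.155,.13,.186)))-(318.3,170))); e.append((proj(T,W(p,(-.155,-.13,.186)))-(411.7,173.6)))
    return np.concatenate(e)
s=least_squares(r,[.8,-.1,0],loss="soft_l1",f_scale=2);print(s.x,np.degrees(s.x[2]));print(s.fun.reshape(-1,2))
for q,u,z in(("bin",(211.6,272.9),.0),("binrim",(215,275),.06),("jar",(304,186),.075),("can",(421,197),.085)): print(q,atz(T,u,z))
print(atz(S,(398.3,341.3),0))
for n in("K","TE","H"): print(n,W(s.x,eval(n)))
E
```

```text
[ 0.6456 -0.0513  0.186 ] [ 0.632  -0.3062  0.186 ] 0.2552922519472808 -3.0420232214580047
[ 0.7952 -0.1924 -0.0995] -5.703098079302937
[[-1.1     0.4409]
 [ 0.3099 -1.2594]
 [ 1.2781 -0.385 ]
 [ 0.0131  0.744 ]
 [ 3.1501 -2.1959]
 [-2.0835 -3.8625]
 [-1.3859 -0.4805]
 [-1.389  -3.0205]
 [ 0.0932  1.4291]]
bin [0.3543 0.2838 0.    ]
binrim [0.3539 0.2589 0.06  ]
jar [ 0.6138 -0.0089  0.075 ]
can [ 0.5749 -0.3554  0.085 ]
[0.3568 0.2772 0.    ]
K [ 0.644 -0.112  0.127]
TE [ 0.6176 -0.1093  0.173 ]
H [ 0.6226 -0.2204  0.07  ]
```

```bash
cat > mv.py <<'E'
from fit import *
from scipy.spatial.transform import Rotation as Ro
def tool(yaw,tilt):  # degrees; tilt = lean back to robot
    a=np.radians(tilt); R=np.array([[-np.cos(a),0,np.sin(a)],[0,1,0],[-np.sin(a),0,-np.cos(a)]])
    return Ro.from_euler('z',yaw,degrees=True).as_matrix()@R
def go(R0,p0,R1,p1):
    R0=np.array(R0)
    rv=Ro.from_matrix(R0.T@R1).as_rotvec()/np.pi; t=R0.T@(np.array(p1)-p0)/.2
    print("move",np.round(rv,4),np.round(t,4)," dist mm",200*np.linalg.norm(t),"deg",180*np.linalg.norm(rv))
E
python3 - <<'E'
from mv import *
s=manip.observe();R0=s["orientation"];p0=s["eef_pos"]
R1=tool(0,15);p1=[.40,.35,.33];go(R0,p0,R1,p1)
R2=tool(-4,30);p2=[.46,.10,.33];go(R1,p1,R2,p2)
p3=[.55,-.105,.29];go(R2,p2,R2,p3)
E
```

```text
move [-0.0187 -0.0819 -0.1424] [-1.04   -0.6794 -0.5163]  dist mm 269.05868752378746 deg 29.760690312824952
move [ 0.0085 -0.0833  0.0206] [-0.2898 -1.25    0.0776]  dist mm 257.09920264364877 deg 15.521227490531087
move [0. 0. 0.] [-0.3507 -0.9911  0.4334]  dist mm 227.4313083108832 deg 0.0
```

>>> play_rows(
  plan="-0.019 -0.082 -0.142 -1 -0.68 -0.52 0.7; -0.019 -0.082 -0.142 -1 -0.68 -0.52 0.7; -0.019 -0.082 -0.142 -1 -0.68 -0.52 0.7; -0.019 -0.082 -0.142 -1 -0.68 -0.52 0.7; -0.019 -0.082 -0.142 -1 -0.68 -0.52 0.7",
  newtons=60,
)

```text
t: 1.42
eef_pos: [0.3951, 0.3501, 0.3331]
orientation: [[-0.965, 0.006, 0.262], [0.007, 1.0, 0.001], [-0.262, 0.003, -0.965]]
wrist_force: [-0.8, 0.5, -0.2]
grip_width: 0.701
grasp_force: 0.0
```

>>> play_rows(
  plan="0.0085 -0.083 0.02 -0.29 -1 0.08 0.7; 0.0085 -0.083 0.02 -0.29 -1 0.08 0.7; 0.0085 -0.083 0.02 -0.29 -1 0.08 0.7; 0.0085 -0.083 0.02 -0.29 -1 0.08 0.7; 0.0085 -0.083 0.02 -0.29 -1 0.08 0.7",
)

```text
t: 2.05
eef_pos: [0.4527, 0.1522, 0.3302]
orientation: [[-0.864, 0.072, 0.498], [0.063, 0.997, -0.035], [-0.499, 0.001, -0.866]]
wrist_force: [-0.3, 2.0, -0.0]
grip_width: 0.702
grasp_force: 0.0
```

Run:
```python
from mv import *
s=manip.observe();print(s["t"],s["eef_pos"],s["orientation"],s["joints"])
go(s["orientation"],s["eef_pos"],tool(-4,30),[.55,-.105,.29])
```

```text
2.05 [0.4527 0.1522 0.3302] [[-0.8641  0.0715  0.4982]
 [ 0.0626  0.9974 -0.0346]
 [-0.4994  0.0013 -0.8664]] [-55.1765  -9.6554  11.7257 122.9374  31.542   49.5386  25.4251]
move [ 0.0001 -0.0002 -0.0007] [-0.4005 -1.2484  0.4609]  dist mm 277.9370406355613 deg 0.13107902884288525
```

>>> play_rows(
  plan="0 0 0 -0.4 -1 0.46 0.7; 0 0 0 -0.4 -1 0.46 0.7; 0 0 0 -0.4 -1 0.46 0.7; 0 0 0 -0.4 -1 0.46 0.7; 0 0 0 -0.4 -1 0.46 0.7",
)

```text
t: 2.68
eef_pos: [0.5549, -0.0566, 0.2903]
orientation: [[-0.864, 0.074, 0.498], [0.063, 0.997, -0.038], [-0.5, -0.001, -0.866]]
wrist_force: [0.2, -0.5, -0.0]
grip_width: 0.701
grasp_force: 0.0
```

```bash
cat >> mv.py <<'E'
def wray(f,s,px):
    u=np.array([px[0]-f["cx"],px[1]-f["cy"]]);r=np.hypot(*u);th=r/f["fx"]
    d=np.array([np.sin(th)*u[0]/r,-np.sin(th)*u[1]/r,-np.cos(th)])
    M=np.array(f["T_tool_cam"]);R=np.array(s["orientation"])
    return s["eef_pos"]+R@M[:3,3],R@M[:3,:3]@d
def wproj(f,s,P):
    M=np.array(f["T_tool_cam"]);R=np.array(s["orientation"])
    c=M[:3,:3].T@(R.T@(np.array(P)-s["eef_pos"])-M[:3,3])
    h=np.hypot(c[0],c[1]);th=np.arctan2(h,-c[2])
    return np.array([f["cx"]+f["fx"]*th*c[0]/h,f["cy"]-f["fy"]*th*c[1]/h])
E
cat > look.py <<'E'
from mv import *
import sys,pickle
n=sys.argv[1]
f,s=cam("wrist");cv2.imwrite(f"pics/{n}.png",f["color"]);pickle.dump((f,s),open(f"{n}.pkl","wb"))
print(s["t"],s["eef_pos"],s["wrist_force"])
for q in sys.argv[2:]:
    print(q,[(np.round(r["at"],1).tolist(),round(r["p"],2)) for r in manip.pinpoint(q,"wrist")])
E
python3 look.py w1 keeper wedge wedge_mid chest_handle
python3 - <<'E'
from mv import *
import pickle
f,s=pickle.load(open("w1.pkl","rb"))
p=[.7952,-.1924,-.0995]
for l in((-.1585,.065,.127),(-.1295,.065,.076),(-.185,.065,.173),(-.169,-.045,.07)): print(wproj(f,s,W(p,l)))
E
```

```text
2.675 [ 0.5549 -0.0566  0.2903] [ 0.2055 -0.4605 -0.0253]
keeper [([279.9, 174.9], 0.95), ([453.0, 178.4], 0.21)]
wedge [([540.8, 189.1], 0.78), ([288.9, 166.9], 0.76)]
wedge_mid [([554.7, 165.3], 0.79), ([277.1, 175.2], 0.75)]
chest_handle [([201.8, 142.1], 0.85)]
[280.7265 177.842 ]
[286.0475 169.5434]
[274.2227 187.7607]
[203.2439 143.037 ]
```

View pics/w1.png

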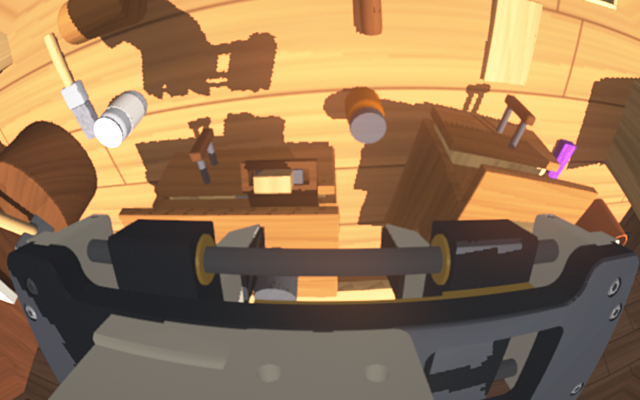

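```bash
cat > refit.py <<'E'
from mv import *
import pickle
f,s=pickle.load(open("w1.pkl","rb"))
K=(-.1585,.065,.127);H=(-.169,-.045,.07);TE=(-.185,.065,.173);HT=(-.169,-.045,.101);WM=(-.1575,.065,.1253)
SL=(-.155,.13,.186);SR=(-.155,-.13,.186)
obs=[(T,TE,(340.6,180)),(T,HT,(375.6,182.3)),(S,TE,(323.5,149)),(T,K,(339.3,172.4)),(S,K,(312.1,161.6)),(S,H,(333.9,154.4)),(T,H,(375.8,182.7)),(T,SL,(318.3,170)),(T,SR,(411.7,173.6))]
wo=[(K,(279.9,174.9)),(WM,(277.1,175.2)),(TE,(272.5,186)),(H,(201.8,142.1)),(SL,(338.5,206.5)),(SR,(122,209))]
def r(p):
    return np.concatenate([proj(c,W(p,l))-u for c,l,u in obs]+[wproj(f,s,W(p,l))-u for l,u in wo])
q=least_squares(r,[.8,-.19,-.1],loss="soft_l1",f_scale=1.5);print(q.x,np.degrees(q.x[2]));print(q.fun.reshape(-1,2))
q2=least_squares(lambda p:r(p)[18:],[.8,-.19,-.1],loss="soft_l1",f_scale=1.5);print("wrist only",q2.x,np.degrees(q2.x[2]));print(q2.fun.reshape(-1,2))
for p in(q.x,q2.x): print(W(p,K),W(p,TE),W(p,H))
E
python3 refit.py
```

```text
[ 0.7931 -0.1896 -0.0777] -4.449482879874727
[[-0.676   1.8339]
 [ 0.6487 -0.7737]
 [ 2.8402 -0.4123]
 [ 0.2185  2.0648]
 [ 4.5888 -2.0842]
 [-1.5266 -3.9933]
 [-1.0556 -0.0068]
 [-1.2444 -1.1184]
 [ 0.3864  1.2669]
 [-0.1581  0.4562]
 [ 2.8738 -0.1298]
 [-0.0747 -1.0787]
 [ 0.4918  0.1456]
 [ 0.1293  9.586 ]
 [-5.942   3.3908]]
wrist only [ 0.7927 -0.1889 -0.0731] -4.1910943799421645
[[-0.2933 -0.0991]
 [ 2.7436 -0.6826]
 [-0.3688 -1.7124]
 [ 0.3485 -0.0554]
 [ 0.1079  8.8311]
 [-5.9637  3.4208]]
[ 0.6402 -0.1125  0.127 ] [ 0.6137 -0.1104  0.173 ] [ 0.6212 -0.2214  0.07  ]
[ 0.6393 -0.1125  0.127 ] [ 0.6129 -0.1106  0.173 ] [ 0.6208 -0.2215  0.07  ]
```

Run:
```python
from mv import *
s=manip.observe()
R=tool(-4.4,30);K=np.array([.640,-.1125,.127]);u=-R[:,2]
go(s["orientation"],s["eef_pos"],R,K+u*.075)
go(s["orientation"],s["eef_pos"],R,K+u*.017)
```

```text
move [ 0.0018 -0.0002  0.0029] [ 0.0185 -0.2722  0.5573]  dist mm 124.09269713794224 deg 0.6235517147507049
move [ 0.0018 -0.0002  0.0029] [ 0.0183 -0.2738  0.8473]  dist mm 178.12052047241235 deg 0.6235517147507049
```

>>> play_rows(
  plan="0.002 0 0.003 0.019 -0.272 0.3 0.7; 0.002 0 0.003 0.019 -0.272 0.5 0.7; 0.002 0 0.003 0.019 -0.272 0.557 0.7; 0.002 0 0.003 0.019 -0.272 0.557 0.7",
)

```text
t: 3.42
eef_pos: [0.6031, -0.1102, 0.1903]
orientation: [[-0.864, 0.078, 0.497], [0.067, 0.997, -0.039], [-0.499, -0.0, -0.867]]
wrist_force: [1.2, 0.8, 0.8]
grip_width: 0.702
grasp_force: 0.0
```

```bash
python3 look.py w2 keeper wedge wedge_mid chest_handle
python3 - <<'E'
from mv import *
import pickle
f,s=pickle.load(open("w2.pkl","rb"))
p=[.7929,-.1893,-.0755]
for l in((-.1585,.065,.127),(-.1575,.065,.1253),(-.185,.065,.173),(-.169,-.045,.07)): print(wproj(f,s,W(p,l)))
print(s["orientation"])
E
```

```text
3.425 [ 0.6031 -0.1102  0.1903] [1.2244 0.7612 0.8226]
keeper [([323.0, 204.7], 0.85), ([113.2, 100.8], 0.67), ([419.0, 103.0], 0.25)]
wedge [([325.6, 191.6], 0.74)]
wedge_mid [([613.1, 177.3], 0.74), ([602.6, 118.8], 0.67)]
chest_handle [([207.1, 158.8], 0.92), ([603.0, 117.3], 0.61), ([323.2, 207.6], 0.49)]
[323.7472 206.3252]
[323.7428 205.6673]
[323.8961 229.6742]
[206.4913 154.7338]
[[-0.8643  0.0776  0.497 ]
 [ 0.0672  0.997  -0.0387]
 [-0.4985 -0.0001 -0.8669]]
```

View pics/w2.png

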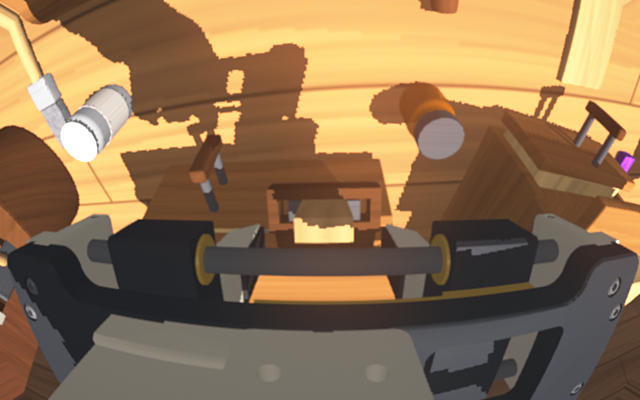

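>>> play_rows(
  plan="0 0 0 0 0 0.15 0.7; 0 0 0 0 0 0.24 0.7; 0 0 0 0 0 0.285 0.7; 0 0 0 0 0 0.285 0.7",
)

```text
t: 4.18
eef_pos: [0.6312, -0.1123, 0.1434]
orientation: [[-0.863, 0.077, 0.499], [0.067, 0.997, -0.038], [-0.5, 0.0, -0.866]]
wrist_force: [0.9, 0.1, -0.1]
grip_width: 0.699
grasp_force: 0.0
```

>>> play_rows(
  plan="0 0 0 0 0 0 0; 0 0 0 0 0 0 0; 0 0 0 0 0 0 0; 0 0 0 0 0 0 0; 0 0 0 0 0 0 0",
  newtons=60,
)

```text
t: 4.8
eef_pos: [0.6309, -0.1125, 0.143]
orientation: [[-0.863, 0.078, 0.498], [0.068, 0.997, -0.038], [-0.5, 0.001, -0.866]]
wrist_force: [-3.9, 6.0, 6.9]
grip_width: 0.376
grasp_force: 60.0
```

>>> play_rows(
  plan="0 0 0 0 0.01 -0.01 0; 0 0 0 0 -0.01 -0.02 0; 0 0 0 0 0.01 -0.03 0; 0 0 0 0 -0.01 -0.04 0; 0 0 0 0 0 -0.05 0",
)

```text
t: 5.42
eef_pos: [0.6257, -0.112, 0.1502]
orientation: [[-0.865, 0.078, 0.496], [0.067, 0.997, -0.038], [-0.498, 0.0, -0.867]]
wrist_force: [11.8, 0.0, -16.0]
grip_width: 0.377
grasp_force: 60.0
```

>>> play_rows(
  plan="0 0 0 0 0.008 -0.015 0; 0 0 0 0 -0.008 -0.03 0; 0 0 0 0 0.008 -0.045 0; 0 0 0 0 -0.008 -0.06 0; 0 0 0 0 0 -0.075 0",
)

```text
t: 6.05
eef_pos: [0.618, -0.1118, 0.164]
orientation: [[-0.864, 0.078, 0.497], [0.068, 0.997, -0.038], [-0.499, 0.001, -0.867]]
wrist_force: [1.4, 2.2, -1.8]
grip_width: 0.378
grasp_force: 60.0
```

>>> play_rows(
  plan="0 0 0 0 0 -0.05 0; 0 0 0 0 0 -0.1 0; 0 0 0 0 0 -0.16 0; 0 0 0 0 0 -0.24 0; 0 0 0 0 0 -0.32 0",
)

```text
t: 6.68
eef_pos: [0.5858, -0.1115, 0.2201]
orientation: [[-0.863, 0.082, 0.498], [0.071, 0.997, -0.041], [-0.499, -0.0, -0.866]]
wrist_force: [-0.4, -0.3, -0.2]
grip_width: 0.379
grasp_force: 60.0
```

>>> play_rows(
  plan="0 0 0 0 0 -0.1 0; 0 0 0 0 0 -0.2 0; 0 0 0 0 0 -0.25 0; 0 0 0 0 0 -0.25 0",
)

```text
t: 7.18
eef_pos: [0.5614, -0.1088, 0.2636]
orientation: [[-0.863, 0.08, 0.499], [0.07, 0.997, -0.039], [-0.501, 0.001, -0.866]]
wrist_force: [1.0, 0.4, -0.3]
grip_width: 0.382
grasp_force: 60.0
```

Run:
```python
from mv import *
for n in("side","top"):
    f,_=cam(n); cv2.imwrite(f"pics/{n}1.png",f["color"])
    for q in("wedge","wedge_mid","chest_handle","bin"): print(n,q,[(np.round(r["at"],1).tolist(),round(r["p"],2)) for r in manip.pinpoint(q,n)])
a=cv2.imread("pics/side1.png");b=cv2.imread("pics/top1.png")
C=np.zeros((600,800,3),np.uint8);C[:,:400]=cv2.resize(a[90:390,250:450],None,fx=2,fy=2);C[:,400:]=cv2.resize(b[100:340,180:340],None,fx=2.5,fy=2.5);cv2.imwrite("pics/c1.png",C)
```

```text
side wedge [([399.8, 284.2], 0.93), ([332.2, 142.3], 0.72), ([401.4, 190.6], 0.72), ([196.0, 337.5], 0.68)]
side wedge_mid [([406.7, 207.5], 0.96), ([414.9, 278.2], 0.86), ([216.7, 340.3], 0.64), ([341.4, 130.2], 0.63)]
side chest_handle [([331.1, 152.4], 0.84)]
side bin [([401.3, 338.5], 0.77)]
top wedge [([262.0, 260.8], 0.97), ([182.6, 137.5], 0.88), ([342.9, 189.5], 0.61), ([304.4, 187.7], 0.22)]
top wedge_mid [([182.9, 152.1], 0.75), ([339.9, 199.0], 0.63), ([266.8, 276.7], 0.6), ([411.4, 200.9], 0.51)]
top chest_handle [([373.9, 180.9], 0.39)]
top bin [([212.4, 275.3], 0.74), ([342.0, 186.5], 0.16)]
```

View pics/c1.png

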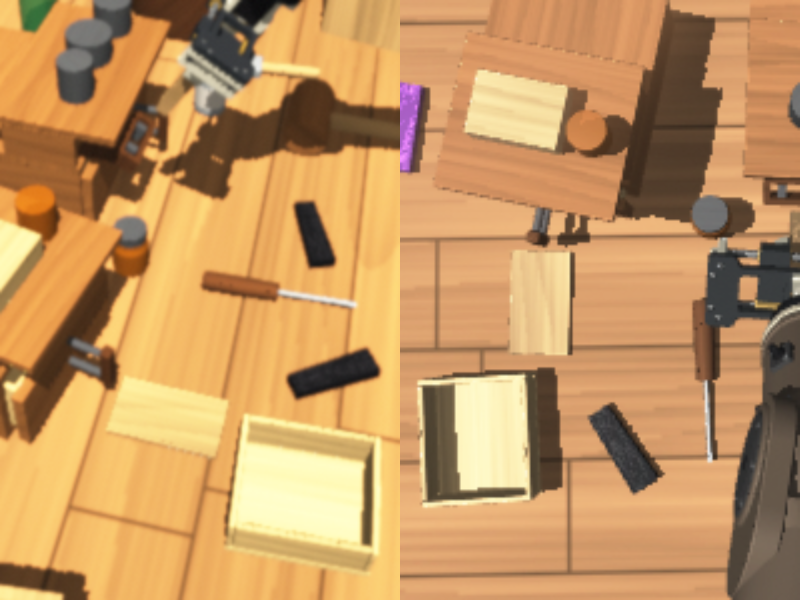

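Run:
```python
from mv import *
t=[(187.2,252),(232.8,249.2),(233.2,299.2),(189.6,302.4)]
a=np.array([atz(T,u,.06) for u in t]);print(a[:,:2],a.mean(0))
sd=[(372.5,297.5),(441,307.5),(437,376),(364.5,364)]
b=np.array([atz(S,u,.06) for u in sd]);print(b[:,:2],b.mean(0))
s=manip.observe();R=np.array(s["orientation"]);p=s["eef_pos"]
print(s["t"],p,p+R[:,2]*.018)
```

```text
[[0.4231 0.3415]
 [0.4291 0.2062]
 [0.2822 0.2051]
 [0.2752 0.3335]] [0.3524 0.2716 0.06  ]
[[0.4287 0.2196]
 [0.2803 0.2082]
 [0.2791 0.3583]
 [0.42   0.3685]] [0.352  0.2886 0.06  ]
7.675 [ 0.5614 -0.1089  0.2628] [ 0.5704 -0.1097  0.2472]
```

Run:
```python
from mv import *
s=manip.observe();R0=s["orientation"];p0=s["eef_pos"]
R1=tool(-2,20);p1=[.43,.02,.28];go(R0,p0,R1,p1)
R2=tool(0,15);p2=[.374,.215,.25];go(R1,p1,R2,p2)
```

```text
move [-0.0065  0.0553 -0.0132] [ 0.5694  0.5893 -0.4281]  dist mm 184.91953489937157 deg 10.290783034698894
move [-0.0033  0.0278 -0.0106] [0.3462 0.9646 0.0336]  dist mm 205.08778608196056 deg 5.384929075458275
```

>>> play_rows(
  plan="0 0 0 0.1 0 -0.15 0; -0.006 0.055 -0.013 0.3 0.15 -0.3 0; -0.006 0.055 -0.013 0.45 0.35 -0.43 0; -0.006 0.055 -0.013 0.57 0.59 -0.43 0; -0.006 0.055 -0.013 0.57 0.59 -0.43 0",
)

```text
t: 8.3
eef_pos: [0.4284, 0.0231, 0.2799]
orientation: [[-0.939, 0.03, 0.342], [0.028, 1.0, -0.011], [-0.343, -0.001, -0.939]]
wrist_force: [0.1, 0.4, -0.4]
grip_width: 0.376
grasp_force: 60.0
```

>>> play_rows(
  plan="0 0 0 0.07 0.2 0.01 0; -0.003 0.028 -0.01 0.14 0.42 0.02 0; -0.003 0.028 -0.01 0.21 0.64 0.03 0; -0.003 0.028 -0.01 0.3 0.85 0.03 0; -0.003 0.028 -0.01 0.346 0.965 0.034 0",
)

```text
t: 8.93
eef_pos: [0.3738, 0.217, 0.2498]
orientation: [[-0.966, 0.002, 0.259], [0.001, 1.0, -0.002], [-0.259, -0.002, -0.966]]
wrist_force: [0.7, 0.5, -1.5]
grip_width: 0.375
grasp_force: 60.0
```

Run:
```python
from mv import *
s=manip.observe();R0=s["orientation"];p0=s["eef_pos"];print(s["t"],p0,s["joints"],s["grip_width"],R0)
R1=tool(0,15);go(R0,p0,R1,[.374,.277,.25]);go(R0,p0,R1,[.374,.277,.085])
```

```text
8.925 [0.3738 0.217  0.2498] [-61.4347  -2.8023  14.2111 123.8772  15.4515  49.6215  33.6474] 0.3749136219338461 [[-0.9659  0.0015  0.2589]
 [ 0.0011  1.     -0.0019]
 [-0.2589 -0.0015 -0.9659]]
move [-0.0006  0.     -0.0003] [-0.0007  0.3    -0.0011]  dist mm 59.99322424602407 deg 0.12366307278193732
move [-0.0006  0.     -0.0003] [0.2129 0.3012 0.7958]  dist mm 175.4237759106921 deg 0.12366307278193732
```

>>> play_rows(
  plan="0 0 0 0 0.15 0 0; 0 0 0 0 0.3 0 0; 0 0 0 0.05 0.3 0.2 0; 0 0 0 0.1 0.3 0.4 0; 0 0 0 0.15 0.3 0.55 0",
)

```text
t: 9.55
eef_pos: [0.3744, 0.2745, 0.1347]
orientation: [[-0.966, 0.004, 0.259], [0.003, 1.0, -0.003], [-0.259, -0.002, -0.966]]
wrist_force: [0.6, 0.4, -0.2]
grip_width: 0.38
grasp_force: 60.0
```

>>> play_rows(
  plan="0 0 0 0.02 0 0.08 0; 0 0 0 0.045 0 0.16 0; 0 0 0 0.062 0 0.22 0; 0 0 0 0.062 0 0.235 0; 0 0 0 0.062 0 0.235 0",
)

```text
t: 10.18
eef_pos: [0.3745, 0.2751, 0.0876]
orientation: [[-0.966, 0.003, 0.26], [0.003, 1.0, -0.002], [-0.26, -0.002, -0.966]]
wrist_force: [0.5, 0.3, -0.5]
grip_width: 0.381
grasp_force: 60.0
```

Run:
```python
from mv import *
s=manip.observe();print(s["t"],s["eef_pos"],s["wrist_force"])
R=np.array(s["orientation"]);mid=s["eef_pos"]+R[:,2]*.018;foot=s["eef_pos"]+R[:,2]*.073;print(mid,foot)
C=[]
for n,(x,y) in(("side",(320,240)),("top",(150,220))):
    f,_=cam(n);C.append(cv2.resize(f["color"][y:y+120,x:x+130],None,fx=3,fy=3))
    print(n,proj(f,foot),proj(f,mid))
cv2.imwrite("pics/c2.png",np.hstack(C))
```

```text
10.175 [0.3745 0.2751 0.0876] [ 0.5334  0.2953 -0.54  ]
[0.3792 0.275  0.0703] [0.3934 0.2749 0.0171]
side [382.6195 333.0159] [392.0553 323.1429]
top [213.1493 260.5515] [208.6807 266.8096]
```

View pics/c2.png

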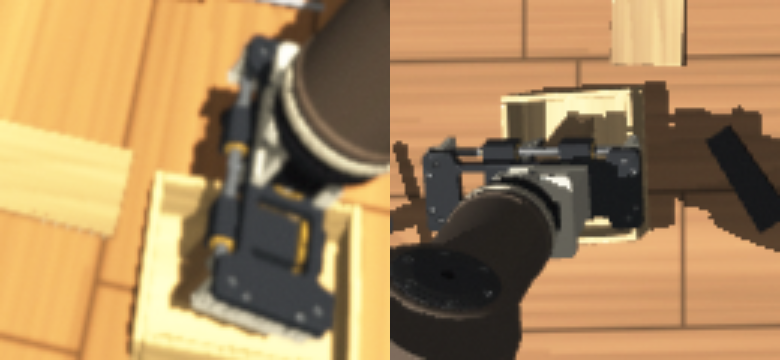

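>>> play_rows(
  plan="0 0 0 0 0 0.015 0; 0 0 0 0 0 0.015 0.55; 0 0 0 0 0 0.015 0.6; 0 0 0 0 0 0.015 0.6; 0 0 0 0 0 0.015 0.6",
)

```text
t: 10.9
eef_pos: [0.3746, 0.2753, 0.0847]
orientation: [[-0.966, 0.003, 0.259], [0.002, 1.0, -0.002], [-0.259, -0.001, -0.966]]
wrist_force: [0.0, 0.3, 0.7]
grip_width: 0.6
grasp_force: 0.0
```

>>> play_rows(
  plan="0 0 0 0 0 -0.1 0.6; 0 0 0 0 0 -0.3 0.6; 0 0 0 0 0 -0.5 0.6; 0 0 0 0 0 -0.7 0.6; 0 0 0 0 0 -0.75 0.6",
)

```text
t: 11.52
eef_pos: [0.3359, 0.2765, 0.2317]
orientation: [[-0.965, 0.002, 0.261], [0.003, 1.0, 0.002], [-0.261, 0.003, -0.965]]
wrist_force: [0.2, 0.6, -0.6]
grip_width: 0.604
grasp_force: 0.0
```

Run:
```python
from mv import *
s=manip.observe();R0=s["orientation"];p0=s["eef_pos"];print(s["t"],p0,s["joints"])
R1=tool(-2,30);p1=[.42,.03,.27];go(R0,p0,R1,p1)
C=[]
for n,(x,y) in(("side",(320,270)),("top",(150,220))):
    f,_=cam(n);C.append(cv2.resize(f["color"][y:y+120,x:x+130],None,fx=3,fy=3))
f,s=cam("wrist")
C=np.hstack(C);cv2.imwrite("pics/c3.png",np.vstack([C[:,:640],cv2.resize(f["color"],(640,400))[:240]]))
```

```text
11.525 [0.3359 0.2765 0.2317] [-68.0297   0.0857  10.6853 124.1331  16.9129  48.6507  22.0876]
move [ 0.0048 -0.0826  0.0094] [-0.4592 -1.2311 -0.0775]  dist mm 263.249315195969 deg 14.995423763316568
```

View pics/c3.png

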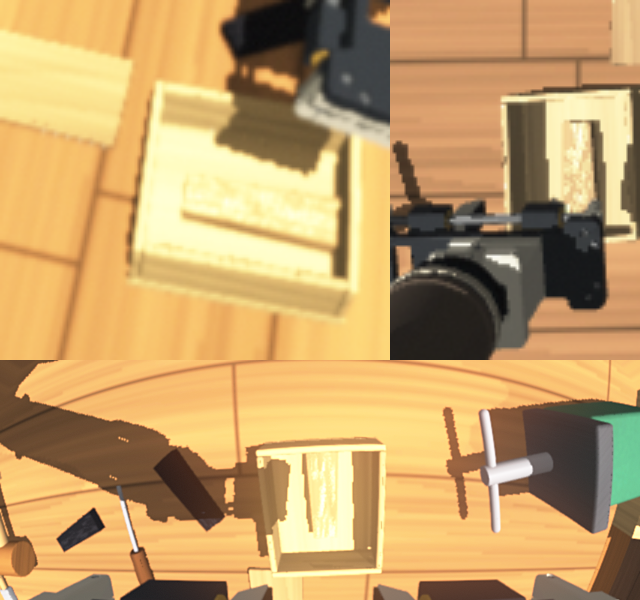

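Run:
```python
from mv import *
f,_=cam("top")
for q in("can","mallet","jar","screwdriver"):
    print(q,[(np.round(r["at"],1).tolist(),round(r["p"],2),atz(T,r["at"],0)) for r in manip.pinpoint(q,"top")][:2])
for u in((391,250),(433,250),(412,238),(412,263),(391,240)): print(u,atz(T,u,.05))
f,s=cam("side")
for q in("can","mallet"): print(q,[(round(r["p"],2),atz(S,r["at"],0)) for r in manip.pinpoint(q,"side")][:2])
p=[.793,-.1894,-.0768]
g=(-.176,-.045,.055);a=np.radians(45)
for d in(.0,.08):
  for h in(.0375,-.0375):
    for y in(-.095,.095): print(d,h,y,W(p,(g[0]-.707*(.047+d)+.707*h,-.045+y,g[2]+.707*(.047+d)+.707*h)))
```

```text
can [([411.1, 199.5], 0.88, array([ 0.5736, -0.3455,  0.    ]))]
mallet [([407.3, 263.7], 0.94, array([ 0.3722, -0.3271,  0.    ]))]
jar [([302.8, 188.0], 0.64, array([ 0.6152, -0.0031,  0.    ]))]
screwdriver [([301.0, 253.8], 0.71, array([0.4086, 0.0052, 0.    ]))]
(391, 250) [ 0.4184 -0.2682  0.05  ]
(433, 250) [ 0.4163 -0.3954  0.05  ]
(412, 238) [ 0.4534 -0.3329  0.05  ]
(412, 263) [ 0.3784 -0.3305  0.05  ]
(391, 240) [ 0.4484 -0.269   0.05  ]
can [(0.62, array([ 0.5787, -0.3522, -0.    ])), (0.57, array([0.345 , 0.2727, 0.    ]))]
mallet [(0.66, array([ 0.3709, -0.3243,  0.    ]))]
0.0 0.0375 -0.095 [ 0.6001 -0.315   0.1147]
0.0 0.0375 0.095 [ 0.6147 -0.1255  0.1147]
0.0 -0.0375 -0.095 [ 0.5472 -0.3109  0.0617]
0.0 -0.0375 0.095 [ 0.5618 -0.1215  0.0617]
0.08 0.0375 -0.095 [ 0.5437 -0.3106  0.1713]
0.08 0.0375 0.095 [ 0.5583 -0.1212  0.1713]
0.08 -0.0375 -0.095 [ 0.4908 -0.3066  0.1183]
0.08 -0.0375 0.095 [ 0.5054 -0.1171  0.1183]
```

Run:
```python
from mv import *
s=manip.observe();R0=s["orientation"];p0=s["eef_pos"];print(s["t"])
p=[.793,-.1894,-.0768]
R1=tool(-2,30);p1=[.42,.08,.27];go(R0,p0,R1,p1)
R2=tool(-4.4,45);p2=W(p,(-.2475,-.045,.1295));print(p2)
pm=np.array([.48,-.10,.23]);go(R1,p1,R2,pm);go(R2,pm,R2,p2)
```

```text
12.075
move [ 0.0033 -0.0833  0.0097] [-0.4623 -0.9754 -0.0864]  dist mm 216.56588387440468 deg 15.110130272269922
[ 0.5428 -0.2153  0.1295]
move [ 0.0081 -0.0833  0.0106] [-0.1869 -0.889   0.3388]  dist mm 193.90719429665316 deg 15.189702522354153
move [0. 0. 0.] [ 0.1028 -0.5506  0.6079]  dist mm 165.3185414510672 deg 0.0
```

>>> play_rows(
  plan="0.003 -0.083 0.01 -0.46 -0.975 -0.09 0.4; 0.003 -0.083 0.01 -0.46 -0.975 -0.09 0.4; 0.003 -0.083 0.01 -0.46 -0.975 -0.09 0.4; 0.003 -0.083 0.01 -0.46 -0.975 -0.09 0.4; 0.003 -0.083 0.01 -0.46 -0.975 -0.09 0.4",
)

```text
t: 12.7
eef_pos: [0.4198, 0.0784, 0.2712]
orientation: [[-0.866, 0.039, 0.499], [0.036, 0.999, -0.016], [-0.5, 0.004, -0.866]]
wrist_force: [0.0, 0.9, -0.2]
grip_width: 0.399
grasp_force: 0.0
```

>>> play_rows(
  plan="0.008 -0.083 0.01 -0.19 -0.89 0.34 0.4; 0.008 -0.083 0.01 -0.19 -0.89 0.34 0.4; 0.008 -0.083 0.01 -0.19 -0.89 0.34 0.4; 0.008 -0.083 0.01 -0.19 -0.89 0.34 0.4; 0.008 -0.083 0.01 -0.19 -0.89 0.34 0.4",
)

```text
t: 13.32
eef_pos: [0.4889, -0.0744, 0.2506]
orientation: [[-0.686, 0.08, 0.724], [0.057, 0.997, -0.056], [-0.726, 0.003, -0.688]]
wrist_force: [0.1, 0.1, -0.2]
grip_width: 0.398
grasp_force: 0.0
```

Run:
```python
from mv import *
s=manip.observe();R0=s["orientation"];p0=s["eef_pos"];print(s["t"],p0,s["joints"])
p=[.793,-.1894,-.0768]
go(R0,p0,tool(-4.4,45),W(p,(-.2475,-.045,.1295)))
```

```text
13.325 [ 0.4889 -0.0744  0.2506] [-34.2687 -11.0352  30.2695 146.8066 111.2397  10.9899 -23.9235]
move [ 0.      0.0085 -0.0014] [ 0.2146 -0.6829  0.6507]  dist mm 193.46714331778853 deg 1.5553992808681516
```

>>> play_rows(
  plan="0 0.0085 -0.0015 0.04 -0.14 0.13 0.4; 0 0.0085 -0.0015 0.09 -0.28 0.26 0.4; 0 0.0085 -0.0015 0.13 -0.42 0.4 0.4; 0 0.0085 -0.0015 0.17 -0.56 0.54 0.4; 0 0.0085 -0.0015 0.215 -0.683 0.65 0.4",
)

```text
t: 13.95
eef_pos: [0.4983, -0.1685, 0.2134]
orientation: [[-0.711, 0.082, 0.698], [0.052, 0.997, -0.064], [-0.701, -0.01, -0.713]]
wrist_force: [-1.1, -0.5, 0.1]
grip_width: 0.403
grasp_force: 0.0
```

```bash
python3 look.py w3 chest_handle keeper can
python3 - <<'E'
from mv import *
import pickle
f,s=pickle.load(open("w3.pkl","rb"))
p=[.793,-.1894,-.0768]
print(s["joints"],s["orientation"])
for l in((-.169,-.045,.07),(-.169,-.045,.101),(-.1585,.065,.127)): print(wproj(f,s,W(p,l)))
go(s["orientation"],s["eef_pos"],tool(-4.4,45),W(p,(-.1626,-.045,.0446)))
E
```

```text
13.95 [ 0.4983 -0.1685  0.2134] [-1.0752 -0.5193  0.0799]
chest_handle [([286.9, 166.0], 0.58)]
keeper [([386.2, 218.2], 0.63)]
can [([184.3, 110.3], 0.68)]
[-68.5068 -25.1293  75.5209 145.3715 108.4031  17.7767  -0.7157] [[-0.7112  0.0819  0.6982]
 [ 0.0516  0.9966 -0.0643]
 [-0.701  -0.0097 -0.7131]]
[287.1285 168.9644]
[285.0489 191.7307]
[385.7998 217.8097]
move [-0.0033 -0.0027  0.001 ] [ 0.1189 -0.2045  1.0696]  dist mm 219.08711731967645 deg 0.7959341086682358
```

View pics/w3.png

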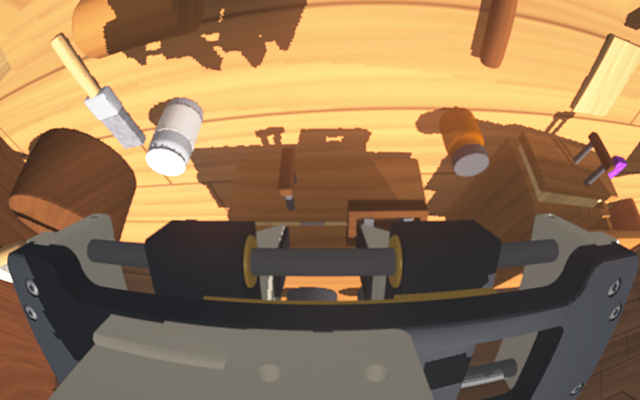

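Run:
```python
from mv import *
s=manip.observe();R0=s["orientation"];p0=s["eef_pos"]
go(R0,p0,tool(-4.4,25),[.56,-.19,.24])
```

```text
move [-0.0044  0.1087 -0.0008] [-0.3193 -0.0731  0.1314]  dist mm 70.58129632868066 deg 19.587605091274593
```

>>> play_rows(
  plan="-0.004 0.03 0 -0.08 -0.02 0.03 0.4; -0.004 0.06 0 -0.16 -0.04 0.07 0.4; -0.004 0.09 0 -0.24 -0.06 0.1 0.4; -0.004 0.109 0 -0.32 -0.073 0.13 0.4; -0.004 0.109 0 -0.32 -0.073 0.13 0.4",
)

```text
t: 14.78
eef_pos: [0.5262, -0.1741, 0.2689]
orientation: [[-0.895, 0.084, 0.438], [0.071, 0.996, -0.046], [-0.441, -0.01, -0.898]]
wrist_force: [-0.0, -0.5, -1.0]
grip_width: 0.401
grasp_force: 0.0
```

Run:
```python
from mv import *
s=manip.observe();R0=s["orientation"];p0=s["eef_pos"];print(s["t"],p0,s["joints"],s["orientation"],s["wrist_force"])
```

```text
14.775 [ 0.5262 -0.1741  0.2689] [-76.9031 -24.9906  75.3513 122.4479  39.3378  42.6296  63.5296] [[-0.8948  0.0839  0.4384]
 [ 0.0711  0.9964 -0.0456]
 [-0.4407 -0.0096 -0.8976]] [-0.0047 -0.5265 -1.0133]
```

Run:
```python
from mv import *
s=manip.observe();R=s["orientation"];p=s["eef_pos"]
for R1,p1 in((tool(-4,15),[.46,0,.34]),(tool(-4,5),[.40,.18,.38]),(tool(-4,0),[.36,.37,.40]),(tool(-4,0),[.34,.56,.40])):
    go(R,p,R1,p1);R,p=R1,p1
```

```text
move [-0.0045  0.0619 -0.0032] [ 0.2013  0.8364 -0.504 ]  dist mm 199.4056782728008 deg 11.188856962727055
move [-0.      0.0556 -0.    ] [ 0.2979  0.8769 -0.2869]  dist mm 193.90719429665316 deg 9.999999999999998
move [ 0.      0.0278 -0.    ] [ 0.2561  0.9337 -0.1228]  dist mm 195.19221295943137 deg 4.999999999999999
move [0. 0. 0.] [0.166  0.9407 0.    ]  dist mm 191.04973174542806 deg 0.0
```

>>> play_rows(
  plan="-0.004 0.062 -0.003 0.2 0.84 -0.5 0.4; -0.004 0.062 -0.003 0.2 0.84 -0.5 0.4; -0.004 0.062 -0.003 0.2 0.84 -0.5 0.4; -0.004 0.062 -0.003 0.2 0.84 -0.5 0.4; -0.004 0.062 -0.003 0.2 0.84 -0.5 0.4",
)

```text
t: 15.4
eef_pos: [0.4592, -0.0006, 0.3367]
orientation: [[-0.964, 0.072, 0.257], [0.068, 0.997, -0.023], [-0.258, -0.004, -0.966]]
wrist_force: [0.3, -0.9, 0.7]
grip_width: 0.4
grasp_force: 0.0
```

>>> play_rows(
  plan="0 0.056 0 0.3 0.88 -0.29 0.4; 0 0.056 0 0.3 0.88 -0.29 0.4; 0 0.056 0 0.3 0.88 -0.29 0.4; 0 0.056 0 0.3 0.88 -0.29 0.4; 0 0.056 0 0.3 0.88 -0.29 0.4",
)

```text
t: 16.02
eef_pos: [0.3997, 0.1789, 0.3767]
orientation: [[-0.994, 0.073, 0.085], [0.073, 0.997, -0.009], [-0.085, -0.003, -0.996]]
wrist_force: [-0.1, -0.5, -0.0]
grip_width: 0.4
grasp_force: 0.0
```

>>> play_rows(
  plan="0 0.028 0 0.25 0.93 -0.12 0.4; 0 0.028 0 0.25 0.93 -0.12 0.4; 0 0.028 0 0.25 0.93 -0.12 0.4; 0 0.028 0 0.25 0.93 -0.12 0.4; 0 0.028 0 0.25 0.93 -0.12 0.4",
)

```text
t: 16.65
eef_pos: [0.362, 0.3677, 0.3962]
orientation: [[-0.997, 0.074, -0.002], [0.074, 0.997, -0.003], [0.002, -0.003, -1.0]]
wrist_force: [0.4, -1.2, -0.6]
grip_width: 0.404
grasp_force: 0.0
```

Run:
```python
from mv import *
s=manip.observe();R=s["orientation"];p=s["eef_pos"];print(s["t"],p,s["joints"])
for R1,p1 in((tool(-4,0),[.38,.50,.40]),(tool(-4,0),[.46,.62,.40]),):
    go(R,p,R1,p1);R,p=R1,p1
```

```text
16.65 [0.362  0.3677 0.3962] [-92.7069  10.4979  51.109   90.9764  -8.1776  82.6791  44.7406]
move [-0.001  -0.0007 -0.0015] [-0.0404  0.6664 -0.0211]  dist mm 133.59082610932987 deg 0.34593781339708146
move [0. 0. 0.] [-0.3572  0.6264  0.    ]  dist mm 144.22205101855957 deg 0.0
```

Run:
```python
from mv import *
s=manip.observe();R=s["orientation"];p=s["eef_pos"]
def P(r,az,z): return [r*np.cos(np.radians(az)),r*np.sin(np.radians(az)),z]
for a in((.65,48,.42),(.78,45,.42),(.78,30,.42),(.78,15,.42),(.78,0,.42),(.74,-17,.42)):
    R1,p1=tool(-4,0),P(*a);go(R,p,R1,p1);R,p=R1,p1
```

```text
move [-0.001  -0.0007 -0.0015] [-0.3204  0.602  -0.1215]  dist mm 138.5338339823728 deg 0.34593781339708146
move [0. 0. 0.] [-0.5577  0.3823  0.    ]  dist mm 135.2392389762013 deg 0.0
move [0. 0. 0.] [-0.6746 -0.7625  0.    ]  dist mm 203.62085986328046 deg 0.0
move [0. 0. 0.] [-0.4543 -0.9111  0.    ]  dist mm 203.6208598632805 deg 0.0
move [0. 0. 0.] [-0.203  -0.9977  0.    ]  dist mm 203.6208598632805 deg 0.0
move [0. 0. 0.] [ 0.2853 -1.1044  0.    ]  dist mm 228.12669663209496 deg 0.0
```

>>> play_rows(
  plan="0 0 -0.001 -0.32 0.6 -0.12 0.4; 0 0 -0.001 -0.32 0.6 -0.12 0.4; 0 0 -0.001 -0.32 0.6 -0.12 0.4; 0 0 -0.001 -0.88 0.98 -0.12 0.4; 0 0 -0.001 -0.88 0.98 -0.12 0.4",
)

```text
t: 17.27
eef_pos: [0.5435, 0.5459, 0.4216]
orientation: [[-0.998, 0.07, -0.001], [0.07, 0.998, -0.001], [0.001, -0.001, -1.0]]
wrist_force: [0.8, 2.0, 3.4]
grip_width: 0.401
grasp_force: 0.0
```

>>> play_rows(
  plan="0 0 0 -0.67 -0.76 0 0.4; 0 0 0 -0.67 -0.76 0 0.4; 0 0 0 -0.67 -0.76 0 0.4; 0 0 0 -0.67 -0.76 0 0.4; 0 0 0 -0.67 -0.76 0 0.4",
)

```text
t: 17.9
eef_pos: [0.6659, 0.3828, 0.4206]
orientation: [[-0.997, 0.074, -0.002], [0.074, 0.997, -0.002], [0.001, -0.002, -1.0]]
wrist_force: [-0.7, 0.8, 1.2]
grip_width: 0.397
grasp_force: 0.0
```

Run:
```python
from mv import *
s=manip.observe();R=s["orientation"];p=s["eef_pos"];print(s["t"],p,s["joints"])
def P(r,az,z): return [r*np.cos(np.radians(az)),r*np.sin(np.radians(az)),z]
for a in((.78,15,.42),(.78,0,.42),(.74,-14,.42)):
    R1,p1=tool(-4,0),P(*a);go(R,p,R1,p1);R,p=R1,p1
```

```text
17.9 [0.6659 0.3828 0.4206] [-49.684   42.1899  46.6433  42.9406 -30.0017 103.3223  66.6783]
move [-0.0008 -0.0004 -0.0013] [-0.5031 -0.87    0.0044]  dist mm 200.99763730235648 deg 0.28997826947738364
move [0. 0. 0.] [-0.203  -0.9977  0.    ]  dist mm 203.6208598632805 deg 0.0
move [0. 0. 0.] [ 0.2467 -0.9145  0.    ]  dist mm 189.44818179911277 deg 0.0
```

>>> play_rows(
  plan="0 0 0 -0.5 -0.87 0 0.4; 0 0 0 -0.5 -0.87 0 0.4; 0 0 0 -0.5 -0.87 0 0.4; 0 0 0 -0.5 -0.87 0 0.4; 0 0 0 -0.5 -0.87 0 0.4",
)

```text
t: 18.52
eef_pos: [0.7522, 0.2065, 0.4197]
orientation: [[-0.998, 0.069, -0.003], [0.069, 0.998, -0.002], [0.003, -0.002, -1.0]]
wrist_force: [0.1, 0.3, -0.5]
grip_width: 0.401
grasp_force: 0.0
```

>>> play_rows(
  plan="0 0 0 -0.2 -1 0 0.4; 0 0 0 -0.2 -1 0 0.4; 0 0 0 -0.2 -1 0 0.4; 0 0 0 -0.2 -1 0 0.4; 0 0 0 -0.2 -1 0 0.4",
)

```text
t: 19.15
eef_pos: [0.7787, 0.0055, 0.4199]
orientation: [[-0.998, 0.067, -0.003], [0.067, 0.998, -0.001], [0.003, -0.001, -1.0]]
wrist_force: [0.8, -0.3, -0.8]
grip_width: 0.403
grasp_force: 0.0
```

>>> play_rows(
  plan="0 0 0 0.25 -0.91 0 0.4; 0 0 0 0.25 -0.91 0 0.4; 0 0 0 0.25 -0.91 0 0.4; 0 0 0 0.25 -0.91 0 0.4; 0 0 0 0.25 -0.91 0 0.4",
)

```text
t: 19.77
eef_pos: [0.7175, -0.1706, 0.4205]
orientation: [[-0.998, 0.064, -0.002], [0.064, 0.998, -0.0], [0.002, -0.001, -1.0]]
wrist_force: [0.6, 1.0, 0.2]
grip_width: 0.4
grasp_force: 0.0
```

Run:
```python
from mv import *
s=manip.observe();R=s["orientation"];p=s["eef_pos"];print(s["t"],p,s["joints"])
for R1,p1 in((tool(-4.4,25),[.60,-.20,.33]),(tool(-4.4,40),[.55,-.215,.20]),(tool(-4.4,40),[.55,-.2155,.13])):
    go(R,p,R1,p1);R,p=R1,p1
```

```text
19.775 [ 0.7175 -0.1706  0.4205] [ -9.5686  37.8741  46.0911  50.9419 -26.5814  99.694  111.3321]
move [ 0.0007 -0.1395  0.004 ] [ 0.5759 -0.1842  0.4538]  dist mm 151.20067175283125 deg 25.122955581059923
move [-0.     -0.0833 -0.    ] [ 0.4954 -0.094   0.4862]  dist mm 140.08925726121896 deg 14.999999999999996
move [0. 0. 0.] [ 0.2248 -0.0025  0.2682]  dist mm 70.00178569150933 deg 0.0
```

>>> play_rows(
  plan="0 -0.05 0.002 0.2 -0.06 0.1 0.4; 0 -0.1 0.004 0.4 -0.12 0.25 0.4; 0 -0.14 0.004 0.576 -0.184 0.4 0.4; 0 -0.14 0.004 0.576 -0.184 0.454 0.4; 0 -0.14 0.004 0.576 -0.184 0.454 0.4",
)

```text
t: 20.4
eef_pos: [0.592, -0.1985, 0.3234]
orientation: [[-0.908, 0.078, 0.413], [0.075, 0.997, -0.025], [-0.413, 0.008, -0.911]]
wrist_force: [0.6, 0.8, 0.9]
grip_width: 0.397
grasp_force: 0.0
```

Run:
```python
from mv import *
s=manip.observe();R=s["orientation"];p=s["eef_pos"];print(s["t"],p,s["joints"])
for R1,p1 in((tool(-4.4,40),[.55,-.215,.20]),(tool(-4.4,40),[.55,-.2155,.13])):
    go(R,p,R1,p1);R,p=R1,p1
```

```text
20.4 [ 0.592  -0.1985  0.3234] [-26.1479   9.008   50.6393 106.9953 -20.8797  45.6289 119.9722]
move [ 0.0018 -0.0866 -0.0018] [ 0.4396 -0.1035  0.4771]  dist mm 131.38713319650512 deg 15.596167014659756
move [0. 0. 0.] [ 0.2248 -0.0025  0.2682]  dist mm 70.00178569150933 deg 0.0
```

Run:
```python
from mv import *
s=manip.observe();R=s["orientation"];p0=s["eef_pos"]
p=[.793,-.1894,-.0768]
th=np.radians(40);g=np.array([-.178,-.045,.058]);d=np.array([np.sin(th),0,-np.cos(th)])
R1=tool(-4.4,40);F=W(p,g+d*.019);B=W(p,g+d*(.019-.105));print(F,B)
go(R,p0,R1,B);go(R1,B,R1,F)
```

```text
[ 0.6242 -0.2215  0.0434] [ 0.557  -0.2164  0.1239]
move [ 0.0018 -0.0866 -0.0018] [ 0.5648 -0.1105  0.8382]  dist mm 203.34965726991615 deg 15.596167014659756
move [0. 0. 0.] [ 0.    -0.     0.525]  dist mm 105.00000000000011 deg 0.0
```

>>> play_rows(
  plan="0 -0.02 0 0.15 -0.03 0.2 0.4; 0 -0.04 0 0.28 -0.055 0.4 0.4; 0 -0.055 0 0.37 -0.075 0.55 0.4; 0.001 -0.07 -0.001 0.46 -0.09 0.7 0.4; 0.002 -0.087 -0.002 0.56 -0.11 0.83 0.4",
)

```text
t: 21.02
eef_pos: [0.5925, -0.2042, 0.1908]
orientation: [[-0.817, 0.143, 0.558], [0.122, 0.99, -0.073], [-0.563, 0.008, -0.826]]
wrist_force: [1.1, -1.9, 0.5]
grip_width: 0.398
grasp_force: 0.0
```

```bash
cat > st.py <<'E'
from mv import *
s=manip.observe();R=s["orientation"];p0=s["eef_pos"];print(s["t"],p0,s["joints"],s["wrist_force"])
p=[.793,-.1894,-.0768]
th=np.radians(40);g=np.array([-.178,-.045,.058]);d=np.array([np.sin(th),0,-np.cos(th)])
R1=tool(-4.4,40);F=W(p,g+d*.019)
go(R,p0,R1,F)
E
python3 st.py
```

```text
21.025 [ 0.5925 -0.2042  0.1908] [ -1.1518  13.9936  22.364  125.2463 -57.0905  14.0132 153.3701] [ 1.1363 -1.8725  0.5056]
move [-0.0106 -0.0318 -0.0184] [ 0.2744 -0.0693  0.7037]  dist mm 151.68725585581154 deg 6.884999793638272
```

```bash
cat > fk.py <<'E'
import numpy as np, itertools
from scipy.spatial.transform import Rotation as Ro
from scipy.optimize import least_squares
D=[([-70.1057,24.8953,1.4339,90.1369,-.6642,64.9733,-4.3034],[.2718,.5628,.2267],[[-.9005,.4349,0],[.4349,.9005,0],[0,.0001,-1]]),
([-55.1765,-9.6554,11.7257,122.9374,31.542,49.5386,25.4251],[.4527,.1522,.3302],[[-.8641,.0715,.4982],[.0626,.9974,-.0346],[-.4994,.0013,-.8664]]),
([-61.4347,-2.8023,14.2111,123.8772,15.4515,49.6215,33.6474],[.3738,.217,.2498],[[-.9659,.0015,.2589],[.0011,1,-.0019],[-.2589,-.0015,-.9659]]),
([-68.5068,-25.1293,75.5209,145.3715,108.4031,17.7767,-.7157],[.4983,-.1685,.2134],[[-.7112,.0819,.6982],[.0516,.9966,-.0643],[-.701,-.0097,-.7131]]),
([-76.9031,-24.9906,75.3513,122.4479,39.3378,42.6296,63.5296],[.5262,-.1741,.2689],[[-.8948,.0839,.4384],[.0711,.9964,-.0456],[-.4407,-.0096,-.8976]]),
([-92.7069,10.4979,51.109,90.9764,-8.1776,82.6791,44.7406],[.362,.3677,.3962],[[-.997,.074,-.002],[.074,.997,-.003],[.002,-.003,-1]]),
([-26.1479,9.008,50.6393,106.9953,-20.8797,45.6289,119.9722],[.592,-.1985,.3234],[[-.908,.078,.413],[.075,.997,-.025],[-.413,.008,-.911]]),
([-9.5686,37.8741,46.0911,50.9419,-26.5814,99.694,111.3321],[.7175,-.1706,.4205],[[-.998,.064,-.002],[.064,.998,0],[.002,-.001,-1]]),
([-1.1518,13.9936,22.364,125.2463,-57.0905,14.0132,153.3701],[.5925,-.2042,.1908],[[-.817,.143,.558],[.122,.99,-.073],[-.563,.008,-.826]])]
rz=lambda a:Ro.from_euler('z',a,degrees=True).as_matrix()
ry=lambda a:Ro.from_euler('y',a,degrees=True).as_matrix()
def fk(x,q,sg):
    h,Lu,Lf,Lt,a1,a2,a7,b,c=x
    R=rz(sg[0]*q[0]+b*100);p=np.array([0,0,h])
    R=R@ry(q[1]);p=p+R@[0,0,Lu];R=R@rz(sg[1]*q[2]);p=p+R@[a1,0,0];R=R@ry(q[3]);p=p+R@[a2,0,Lf]
    R=R@rz(sg[2]*q[4])@ry(q[5]);p=p+R@[a7,0,Lt];R=R@rz(sg[3]*q[6]+c*100)
    return p,R
def fit():
    best=None
    for sg in itertools.product((1,-1),repeat=4):
      for b0 in(0,.9,1.8,-.9):
        for c0 in (0,1.8):
            def r(x):
                e=[]
                for q,p,R in D:
                    pp,RR=fk(x,q,sg);e+=list((pp-p)*5)+list((RR-R).ravel())
                return np.array(e)
            m=least_squares(r,[.35,.4,.4,.25,0,0,0,b0,c0],max_nfev=60)
            if best is None or m.cost<best[0]: best=(m.cost,sg,m.x,m.fun)
    return best
if __name__=="__main__":
    c,sg,x,fun=fit();print(c,sg,np.round(x,4));print(np.abs(fun.reshape(len(D),-1)).max(1))
E
time python3 fk.py
```

```text
0.026891010253149362 (-1, -1, -1, -1) [ 0.3371  0.5435  0.4508  0.4174 -0.012   0.002  -0.0024 -0.0412  0.8625]
[0.03097551 0.04634942 0.05392525 0.05000462 0.0806838  0.05362119
 0.02993726 0.04115738 0.08602193]
real	0m19.902s
user	0m20.257s
sys	0m0.063s
```

```bash
cat > fk2.py <<'E'
from fk import *
SG=(-1,-1,-1,-1)
def fk2(x,q):
    q=np.array(q,float).copy();q[1:6]+=x[9:14]*10
    p,R=fk(x[:9],q,SG);B=Ro.from_rotvec(x[14:17]).as_matrix()
    return B@p+x[17:20],B@R
def res(x):
    e=[]
    for q,p,R in D:
        pp,RR=fk2(x,q);e+=list((pp-p)*5)+list((RR-R).ravel())
    return np.array(e)
x0=np.r_[.3371,.5435,.4508,.4174,0,0,0,-.0412,.8625,np.zeros(11)]
m=least_squares(lambda x:np.r_[res(x),.01*(x-x0)[9:]],x0)
X=m.x
if __name__=="__main__":
    print(m.cost,np.round(X,4));print(np.abs(res(X).reshape(len(D),-1)).max(1))
E
python3 fk2.py
```

```text
0.017424401402293885 [ 3.057e-01  5.328e-01  4.324e-01  3.824e-01  6.200e-03 -1.400e-03
 -1.800e-03 -2.030e-02  8.647e-01  1.800e-03  1.539e-01  3.840e-02
 -2.850e-02 -1.300e-03  1.180e-02 -9.800e-03 -0.000e+00  1.920e-02
 -4.200e-03  1.000e-04]
[0.0199053  0.04501511 0.04468279 0.03156109 0.06424558 0.07670685
 0.03270832 0.02653238 0.09396137]
```

```bash
cat > fk3.py <<'E'
from fk import *
AX=['z','y','z','y','z','y','z'];SGN=[-1,1,-1,1,-1,1,-1]
L0=np.zeros((8,6));L0[1,2]=.3371;L0[2,2]=.5435;L0[4,2]=.4508;L0[6,2]=.4174;
C0=86.25
def fk3(x,q):
    L=x.reshape(8,6);R=np.eye(3);p=np.zeros(3)
    for i in range(8):
        p=p+R@L[i,:3];R=R@Ro.from_rotvec(L[i,3:]).as_matrix()
        if i<7: R=R@Ro.from_euler(AX[i],SGN[i]*q[i]+(C0 if i==6 else -4 if i==0 else 0),degrees=True).as_matrix()
    return p,R
def res(x):
    e=[]
    for q,p,R in D:
        pp,RR=fk3(x,q);e+=list((pp-p)*5)+list((RR-R).ravel())
    return np.array(e)
w=np.r_[np.ones(48)*.02].reshape(8,6);w[:,3:]=.004;w[[1,2,4,6],2]=.001
m=least_squares(lambda x:np.r_[res(x),(w*(x.reshape(8,6)-L0)).ravel()],L0.ravel());X=m.x
if __name__=="__main__":
    print(m.cost);print(np.round(X.reshape(8,6),3));print(np.abs(res(X).reshape(len(D),-1)).max(1))
E
python3 fk3.py
```

```text
1.7753577369402502e-06
[[-0.    -0.    -0.     0.    -0.     0.035]
 [ 0.001 -0.018  0.272 -0.     0.     0.035]
 [ 0.    -0.018  0.558  0.    -0.     0.   ]
 [-0.    -0.008  0.    -0.     0.     0.   ]
 [ 0.    -0.008  0.428  0.    -0.     0.   ]
 [ 0.    -0.    -0.    -0.    -0.     0.   ]
 [-0.    -0.     0.371  0.     0.     0.033]
 [-0.     0.    -0.     0.     0.     0.033]]
[1.11971519e-04 8.22596387e-05 8.91953617e-05 1.06774813e-04
 1.36960857e-04 2.51923887e-04 4.70996073e-04 4.60092611e-04
 4.99930867e-04]
```

```bash
cat > ik.py <<'E'
from fk3 import *
from mv import tool,W
lo=np.array([-149.89,-25.12,-72.63,4.76,-75.54,6.69,-157.13]);hi=np.array([149.89,119.58,75.52,147.25,255.54,114.76,157.13])
def err(q,p,R):
    pp,RR=fk3(X,q);return np.r_[(pp-p)*10,Ro.from_matrix(R.T@RR).as_rotvec()]
def ik(p,R,q0,reg=1e-4):
    m=least_squares(lambda q:np.r_[err(q,p,R),reg*(q-q0)/10],np.clip(q0,lo+1,hi-1),bounds=(lo,hi))
    return m.x,np.linalg.norm(err(m.x,p,R))
CH=[.793,-.1894,-.0768]
def pose(th,out,back=0,gx=-.178,gz=.058,dyaw=0):
    a=np.radians(th);d=np.array([np.sin(a),0,-np.cos(a)])
    return W(CH,np.array([gx-out,-.045,gz])+d*(.019-back)),tool(-4.4+dyaw,th)
E
python3 - <<'E'
from ik import *
np.set_printoptions(precision=1,suppress=True)
rng=np.random.default_rng(0)
for th,out in((40,0),(45,0),(35,0),(35,.135),(30,.135),(40,.135)):
    p,R=pose(th,out);S=[]
    for k in range(40):
        q,e=ik(p,R,rng.uniform(lo,hi),1e-6)
        if e<2e-3: S.append((np.min(np.minimum(q-lo,hi-q)),q))
    S.sort(key=lambda t:-t[0])
    print(th,out,len(S))
    for m,q in S[:4]: print("  %.1f"%m,q)
E
```

```text
40 0 22
  19.9 [ 59.2  45.5 -52.7 126.3 134.4  26.9 -16. ]
  19.4 [ 58.3  44.8 -51.2 126.3 136.1  26.1 -18.2]
  19.0 [ 57.8  44.4 -50.5 126.4 136.9  25.7 -19.2]
  17.2 [ 55.3  42.6 -46.6 126.6 141.8  23.9 -25.5]
45 0 28
  18.0 [ 61.5  48.8 -54.5 129.3 147.2  33.  -24.9]
  17.9 [ 60.2  47.7 -52.5 129.4 149.5  32.1 -28.1]
  17.9 [ 59.7  47.3 -51.7 129.4 150.3  31.9 -29.2]
  17.7 [ 57.4  45.5 -48.1 129.6 154.4  30.7 -34.7]
35 0 22
  18.9 [   0.8   34.8   25.9  127.5  236.7   26.9 -137.1]
  16.9 [ 57.6  43.7 -52.2 122.9 115.4  23.6   0.5]
  16.6 [  -3.1   36.1   31.5  127.8  238.9   30.  -140.4]
  15.4 [ 60.6  46.5 -57.2 122.7 112.3  27.4   5.4]
35 0.135 25
  8.5 [ 70.1  40.4 -57.9 138.8 133.4  26.5 -15.1]
  8.4 [ 69.7  40.  -57.3 138.8 134.2  26.1 -16.1]
  8.4 [ 69.4  39.7 -56.8 138.8 134.9  25.9 -16.9]
  8.3 [ 68.4  38.9 -55.2 138.9 137.   25.1 -19.3]
30 0.135 19
  11.9 [ 69.6  39.3 -59.5 135.3 112.4  24.4   3.4]
  11.9 [ 68.1  38.  -57.1 135.4 114.4  22.6   0.9]
  11.7 [ 66.3  36.7 -54.3 135.5 117.   20.8  -2.2]
  9.8 [ 61.1  33.4 -46.8 135.9 126.3  16.5 -12.7]
40 0.135 17
  5.5 [ 75.9  48.  -65.3 141.7 138.9  36.  -15.1]
  5.4 [ 74.6  46.5 -63.1 141.8 141.5  34.8 -18.3]
  5.3 [ 71.9  43.7 -58.6 142.  147.1  32.6 -25.1]
  5.2 [ 70.9  42.8 -57.  142.  149.1  32.  -27.4]
```

```bash
cat > sim.py <<'E'
from ik import *
from scipy.spatial.transform import Slerp
def jac(q):
    J=np.zeros((6,7));p,R=fk3(X,q)
    for i in range(7):
        d=np.array(q,float);d[i]+=.01;pp,RR=fk3(X,d)
        J[:3,i]=(pp-p)/np.radians(.01);J[3:,i]=Ro.from_matrix(RR@R.T).as_rotvec()/np.radians(.01)
    return J
def simto(q,p1,R1,n=20,lam=.02,k0=0,rest=None,W6=np.ones(6)):
    q=np.array(q,float);p0,R0=fk3(X,q);sl=Slerp([0,1],Ro.from_matrix([R0,R1]))
    for t in np.linspace(0,1,n+1)[1:]:
        pt=p0+(p1-p0)*t;Rt=sl(t).as_matrix()
        for _ in range(4):
            p,R=fk3(X,q);e=np.r_[pt-p,Ro.from_matrix(Rt@R.T).as_rotvec()]
            J=jac(q);Jp=J.T@np.linalg.inv(J@J.T+lam**2*np.eye(6));dq=Jp@e
            if rest is not None: dq=dq+(np.eye(7)-Jp@J)@(k0*np.radians(rest-q))
            q=np.clip(q+np.degrees(dq),lo,hi)
    return q
E
python3 - <<'E'
from sim import *
np.set_printoptions(precision=1,suppress=True)
mid=(lo+hi)/2;start=np.array(D[0][0])
for nm,k0,rest in(("minnorm",0,None),("start",.05,start),("mid",.05,mid)):
    q=np.array(D[0][0]);q=simto(q,np.array([.3951,.3501,.3331]),tool(0,15),10,.02,k0,rest)
    q=simto(q,np.array(D[1][1]),np.array(D[1][2]),10,.02,k0,rest);print(nm,"A",q)
    print("   B",simto(D[6][0],np.array(D[8][1]),np.array(D[8][2]),10,.02,k0,rest))
    print("   C",simto(D[7][0],np.array(D[6][1]),np.array(D[6][2]),10,.02,k0,rest))
print("obs A",np.array(D[1][0]),"B",np.array(D[8][0]),"C",np.array(D[6][0]))
E
```

```text
minnorm A [-51.6  -9.3   8.7 122.7  30.7  49.1  26.3]
   B [ -5.1  14.3  27.2 125.5 -60.6  15.1 156.8]
   C [-25.2   8.9  49.4 106.9 -20.5  45.6 119.6]
start A [-55.3  -9.7  11.8 122.9  31.6  49.6  25.4]
   B [ 22.4  14.1  -6.  123.5 -24.3   9.5 121.6]
   C [ -1.1   7.7  20.6 105.5 -12.9  44.3 111.6]
mid A [-18.2  -7.1 -19.9 120.9  24.6  45.6  33.2]
   B [ 44.5  17.1 -32.5 121.9  24.8  10.3  74.5]
   C [ 37.8  10.2 -24.3 102.6  -0.7  44.1 100.5]
obs A [-55.2  -9.7  11.7 122.9  31.5  49.5  25.4] B [ -1.2  14.   22.4 125.2 -57.1  14.  153.4] C [-26.1   9.   50.6 107.  -20.9  45.6 120. ]
```

```bash
cat > srch.py <<'E'
from sim import *
np.set_printoptions(precision=1,suppress=True)
def mar(q): return np.min(np.minimum(q-lo,hi-q))
def seq(q,S,n=8,v=False):
    m=99;out=[]
    for p,R in S:
        q=simto(q,np.array(p),R,n);pp,RR=fk3(X,q);e=np.linalg.norm(pp-p)*1000+np.degrees(np.linalg.norm(Ro.from_matrix(R.T@RR).as_rotvec()))
        m=min(m,mar(q));out.append((q,mar(q),e))
    return out
def task(tg,te,back=.1,out=.132):
    return [pose(tg,0,back),pose(tg,0,0),pose(tg,.05,0),pose((tg+te)/2,.09,0),pose(te,out,0)]
E
python3 - <<'E'
from srch import *
import sys
for tg,te in((40,32),(36,30)):
  S=task(tg,te)
  for yaw in (-4,30,-40):
   p=np.array([.62,-.2,.33]);R=tool(yaw,20)
   for q3 in(60,30,0,-30,-60):
    for j5 in(0,150):
      q,e=ik(p,R,np.array([10-q3,15,q3,105,j5,40,100 if j5==0 else -20]),3e-3)
      q,e=ik(p,R,q,1e-6)
      if e>2e-3: continue
      o=seq(q,S,6);print(tg,yaw,q,"|",[round(x[1],1) for x in o],[round(x[2],1) for x in o])
E
```

```text
40 -4 [-25.   15.7  52.5  99.1 -23.9  54.2 121.7] | [np.float64(0.0), np.float64(0.0), np.float64(0.0), np.float64(0.0), np.float64(0.0)] [np.float64(125.1), np.float64(194.2), np.float64(208.4), np.float64(179.5), np.float64(149.1)]
40 -4 [  4.2  12.3  13.9  97.1  -9.5  51.7 107.9] | [np.float64(0.0), np.float64(0.0), np.float64(0.0), np.float64(0.0), np.float64(0.0)] [np.float64(134.2), np.float64(194.2), np.float64(208.4), np.float64(179.5), np.float64(149.1)]
40 -4 [ -8.3  12.8  29.6  98.  -14.7  52.2 112.8] | [np.float64(0.0), np.float64(0.0), np.float64(0.0), np.float64(0.0), np.float64(0.0)] [np.float64(130.6), np.float64(194.2), np.float64(208.4), np.float64(179.5), np.float64(149.1)]
40 -4 [ 38.9  15.4 -29.9  94.3   6.5  52.4  94.2] | [np.float64(0.0), np.float64(0.0), np.float64(0.0), np.float64(7.0), np.float64(8.1)] [np.float64(123.3), np.float64(181.1), np.float64(218.1), np.float64(124.7), np.float64(0.0)]
40 -4 [ 14.5  12.6   1.1  96.3  -5.3  51.6 104.1] | [np.float64(0.0), np.float64(0.0), np.float64(0.0), np.float64(0.0), np.float64(0.0)] [np.float64(134.3), np.float
[... 12021 characters left out ...]
loat64(0.0)]
36 -40 [ 55.5  28.7 -71.6  91.7  45.7  70.1  26.2] | [np.float64(11.1), np.float64(12.2), np.float64(9.2), np.float64(10.0), np.float64(11.1)] [np.float64(0.0), np.float64(0.0), np.float64(0.0), np.float64(0.0), np.float64(0.0)]
36 -40 [ 38.7  18.2 -41.5  92.8  28.7  60.2  38.6] | [np.float64(0.0), np.float64(12.4), np.float64(15.5), np.float64(12.4), np.float64(9.0)] [np.float64(103.0), np.float64(0.0), np.float64(0.0), np.float64(0.0), np.float64(0.0)]
36 -40 [ 55.5  28.7 -71.6  91.7  45.7  70.1  26.2] | [np.float64(11.1), np.float64(12.2), np.float64(9.2), np.float64(10.0), np.float64(11.1)] [np.float64(0.0), np.float64(0.0), np.float64(0.0), np.float64(0.0), np.float64(0.0)]
```

```bash
nproc
cat > pump.py <<'E'
from srch import *
from multiprocessing import Pool
import time
import sim
def P(r,az,z): a=np.radians(az);return np.array([r*np.cos(a),r*np.sin(a),z])
q0=np.array(D[8][0]);up=(np.array([.56,-.2,.34]),tool(-4,15))
def trial(seed):
    g=np.random.default_rng(seed);u=g.uniform
    rA,zA=u(.38,.5),u(.33,.5);rE,zE=u(.6,.85),u(.35,.55);aA=u(0,60);aC=u(-55,-5)
    wp=[up,(P(rA,u(-20,5),zA),tool(u(-60,40),u(0,20))),(P(rA,aA,zA),tool(u(-60,40),u(0,15))),(P(rE,aA,zE),tool(u(-60,40),0)),(P(rE,(aA+aC)/2,zE),tool(u(-60,40),0)),(P(rE,aC,zE),tool(u(-70,0),0)),(np.array([.62,-.2,.33]),tool(u(-60,-4),20))]
    try: o=seq(q0,wp,5)
    except Exception: return None
    m=min(x[1] for x in o);e=max(x[2] for x in o)
    return (m,e,o[-1][0],wp)
if __name__=="__main__":
    t=time.time()
    with Pool() as p: rs=[r for r in p.map(trial,range(400),chunksize=4) if r]
    print(time.time()-t)
    ok=[r for r in rs if r[0]>3 and r[1]<3];ok.sort(key=lambda r:r[2][2])
    print(len(ok))
    import pickle;pickle.dump(ok[:30],open("ok.pkl","wb"))
    for r in ok[:6]: print(round(r[0],1),round(r[1],2),r[2])
E
export OMP_NUM_THREADS=1; timeout 400 python3 pump.py
```

```text
4
18.566153049468994
274
6.3 0.0 [ 29.2  15.6 -27.9  93.8  22.2  57.4  45.4]
12.0 0.0 [ 30.   13.9 -19.3  95.2   3.8  51.7  92.8]
19.7 0.0 [ 24.8  13.6 -18.3  95.4  12.9  53.1  65.8]
10.4 0.0 [ 25.   13.2 -14.5  95.8   4.7  51.5  86.5]
11.9 0.0 [ 23.   13.  -10.6  95.8   0.7  51.4  95.1]
10.8 0.0 [22.6 13.  -9.7 95.8 -0.3 51.5 97.3]
```

```bash
cat > pump2.py <<'E'
from srch import *
from multiprocessing import Pool
import time,pickle
def P(r,az,z): a=np.radians(az);return np.array([r*np.cos(a),r*np.sin(a),z])
q0=np.array(D[8][0]);up=(np.array([.56,-.2,.34]),tool(-4,15))
LO=np.array([.36,.33,.60,.35,-10,-55,-25]+[-80]*5+[-60]+[0,0,-15]);HI=np.array([.5,.5,.86,.55,85,0,5]+[60]*5+[-4]+[25,20,15])
def wps(v):
    rA,zA,rE,zE,aA,aC,a0=v[:7];y=v[7:13];t=v[13:]
    return [up,(P(rA,a0,zA),tool(y[0],t[0])),(P(rA,aA,zA),tool(y[1],t[1])),(P(rE,aA,zE),tool(y[2],t[2])),(P(rE,(aA+aC)/2,zE),tool(y[3],t[2])),(P(rE,aC,zE),tool(y[4],t[2])),(np.array([.62,-.2,.33]),tool(y[5],20))]
def ev(v):
    try:
        o=seq(q0,wps(v),5);m=min(x[1] for x in o);e=max(x[2] for x in o)
        s=-o[-1][0][2]+3*min(m-6,0)-5*max(e-2,0)
        return s,m,e,o[-1][0],v
    except Exception: return -1e9,0,0,None,v
if __name__=="__main__":
    g=np.random.default_rng(1);t=time.time()
    with Pool() as p:
        pop=p.map(ev,list(g.uniform(LO,HI,(700,16))),chunksize=4)
        for k in range(6):
            pop.sort(key=lambda r:-r[0]);pop=pop[:25]
            new=[]
            for i in range(300):
                a,b=pop[g.integers(len(pop))][4],pop[g.integers(len(pop))][4]
                w=g.random(16);new.append(np.clip(a*w+b*(1-w)+g.normal(0,.1-.012*k,16)*(HI-LO),LO,HI))
            pop+=p.map(ev,new,chunksize=4)
    pop.sort(key=lambda r:-r[0]);pickle.dump(pop[:20],open("pop.pkl","wb"));print(time.time()-t)
    for r in pop[:2]: print(round(r[0],1),round(r[1],1),round(r[2],2),r[3],r[4])
    for r in pop[:4]:
        for tg,te in((40,32),(43,33)):
            o=seq(r[3],task(tg,te),6);print([round(float(x[1]),1) for x in o],[round(float(x[2]),1) for x in o])
E
export OMP_NUM_THREADS=1; timeout 500 python3 pump2.py
```

```text
110.06592035293579
66.6 6.0 0.0 [ 57.9  25.  -66.6  93.2  36.8  61.8  48.8] [  0.4   0.4   0.7   0.4  69.7 -15.7 -16.2  24.6 -44.8 -23.8  -8.5 -60.4
 -24.5  11.5  13.6  -1.7]
66.6 6.0 0.0 [ 56.8  25.2 -66.6  93.   38.2  63.   43.7] [  0.4   0.4   0.8   0.4  70.8 -32.3 -12.6  33.4 -28.2  13.9  15.7 -40.6
 -28.3   9.8  12.9  -0.4]
[7.3, 16.8, 14.7, 12.5, 10.2] [0.0, 0.0, 0.0, 0.0, 0.0]
[10.4, 15.5, 12.8, 11.6, 10.0] [0.0, 0.0, 0.0, 0.0, 0.0]
[8.1, 17.9, 14.8, 12.6, 10.3] [0.0, 0.0, 0.0, 0.0, 0.0]
[10.3, 15.4, 12.8, 11.6, 10.0] [0.0, 0.0, 0.0, 0.0, 0.0]
[8.4, 18.3, 14.9, 12.6, 10.4] [0.0, 0.0, 0.0, 0.0, 0.0]
[10.1, 15.2, 12.5, 11.6, 10.0] [0.0, 0.0, 0.0, 0.0, 0.0]
[8.8, 18.8, 14.9, 12.7, 10.4] [0.0, 0.0, 0.0, 0.0, 0.0]
[9.6, 14.7, 12.1, 11.7, 10.0] [0.0, 0.0, 0.0, 0.0, 0.0]
```

```bash
cat > plan.py <<'E'
from pump2 import *
def rows(q,S,dmm=250,ddeg=45):
    """subdivide into calls; print command numbers and predicted joints"""
    p,R=fk3(X,q);tot=0
    for i,(p1,R1) in enumerate(S):
        p1=np.array(p1)
        n=int(max(1,np.ceil(np.linalg.norm(p1-p)*1000/dmm),np.ceil(np.degrees(np.linalg.norm(Ro.from_matrix(R.T@R1).as_rotvec()))/ddeg)))
        sl=Slerp([0,1],Ro.from_matrix([R,R1]));a,A=p,R
        for k in range(1,n+1):
            b,B=p+(p1-p)*k/n,sl(k/n).as_matrix()
            q=simto(q,b,B,6);pp,RR=fk3(X,q)
            rv=Ro.from_matrix(A.T@B).as_rotvec()/np.pi;t=A.T@(b-a)/.2
            nr=max(np.linalg.norm(t)*200/62.5,np.linalg.norm(rv)*180/10.7)
            print(i,np.array2string(np.r_[rv,t],precision=3,floatmode='fixed'),"rows %.1f"%nr,"to",np.round(b,2),q.round(0),"m %.1f e %.1f"%(mar(q),1000*np.linalg.norm(pp-b)))
            a,A=b,B;tot+=nr
        p,R=p1,R1
    print("rows",tot);return q
E
python3 - <<'E'
from plan import *
import io,contextlib
pop=pickle.load(open("pop.pkl","rb"));L=[]
for i,r in enumerate(pop):
    f=io.StringIO()
    with contextlib.redirect_stdout(f): rows(q0,wps(r[4]))
    L.append((float(f.getvalue().split()[-1]),i))
L.sort();print(L[:5]);i=L[0][1];print(pop[i][4],pop[i][0]);rows(q0,wps(pop[i][4]))
np.save("v.npy",pop[i][4])
E
```

```text
[(36.889945255264266, 5), (37.33639000732252, 12), (38.7066912981892, 11), (38.950900189172536, 0), (38.957668224253226, 6)]
[  0.4   0.5   0.6   0.4  55.2  -4.7 -13.1  39.7 -77.9 -57.  -17.2 -72.3
 -23.3  14.2  11.8  -2. ] 66.48752568535622
0 [-0.007  0.107 -0.022 -0.285  0.004 -0.709] rows 2.4 to [ 0.6 -0.2  0.3] [-24.  11.  50. 100. -15.  59. 116.] m 25.8 e 0.0
1 [-0.061  0.004 -0.235  0.709  0.489 -0.839] rows 4.1 to [ 0.4 -0.1  0.5] [-35. -17.  37. 101.   0.  82. 132.] m 8.6 e 0.0
2 [ 0.049  0.003  0.212 -0.230  0.704  0.058] rows 3.7 to [0.3 0.1 0.5] [-23. -19.   0. 106.   5.  81.  67.] m 6.1 e 0.0
2 [ 0.049  0.003  0.212  0.256  0.696 -0.054] rows 3.7 to [0.3 0.2 0.5] [-18. -11. -30.  99.   7.  89.   4.] m 14.3 e 0.0
2 [ 0.049  0.003  0.212  0.627  0.374 -0.136] rows 3.7 to [0.2 0.3 0.5] [-26.   6. -47.  85.  10. 101. -61.] m 14.0 e 0.0
3 [-0.010  0.076 -0.115  0.855  0.857  0.168] rows 3.9 to [0.4 0.5 0.4] [-30.  28. -49.  70.  19.  90. -42.] m 24.0 e 0.0
4 [ 0.004 -0.000 -0.111 -0.810  0.104 -0.029] rows 2.6 to [0.5 0.4 0.4] [-12.  27. -53.  72.  20.  91.  -9.] m 19.7 e 0.0
4 [ 0.004  0.000 -0.111 -0.797 -0.179 -0.028] rows 2.6 to [0.6 0.3 0.4] [  2.  31. -56.  67.  24.  94.  24.] m 16.7 e 0.0
5 [-0.005  0.000  0.153 -0.377 -0.725 -0.013] rows 2.6 to [0.6 0.1 0.4] [ 16.  27. -51.  71.  19.  91.  14.] m 22.1 e 0.0
5 [-0.005 -0.000  0.153 -0.669 -0.469 -0.024] rows 2.6 to [ 0.6 -0.1  0.4] [ 26.  27. -43.  69.  16.  91.   5.] m 23.9 e 0.0
6 [-0.021 -0.057 -0.135 -0.350 -0.136  0.156] rows 2.5 to [ 0.6 -0.1  0.4] [ 36.  23. -47.  81.  24.  77.  30.] m 25.2 e 0.0
6 [-0.021 -0.057 -0.135 -0.230 -0.273  0.196] rows 2.5 to [ 0.6 -0.2  0.3] [ 51.  20. -53.  94.  28.  57.  57.] m 19.6 e 0.0
rows 36.889945255264266
```

>>> play_rows(
  plan="-0.002 0.035 -0.007 -0.1 0 -0.25 0.4; -0.005 0.07 -0.014 -0.2 0 -0.48 0.4; -0.007 0.107 -0.022 -0.285 0.004 -0.709 0.4; -0.007 0.107 -0.022 -0.285 0.004 -0.709 0.4",
)

```text
t: 21.52
eef_pos: [0.5675, -0.1833, 0.345]
orientation: [[-0.965, 0.04, 0.259], [0.037, 0.999, -0.017], [-0.259, -0.007, -0.966]]
wrist_force: [0.4, -0.0, -0.2]
grip_width: 0.402
grasp_force: 0.0
```

>>> play_rows(
  plan="-0.012 0.001 -0.047 0.14 0.1 -0.17 0.4; -0.024 0.002 -0.094 0.28 0.2 -0.34 0.4; -0.037 0.003 -0.141 0.425 0.29 -0.5 0.4; -0.049 0.003 -0.188 0.567 0.39 -0.67 0.4; -0.061 0.004 -0.235 0.709 0.489 -0.839 0.4",
)

```text
t: 22.15
eef_pos: [0.3877, -0.0773, 0.4686]
orientation: [[-0.725, -0.663, 0.185], [-0.644, 0.749, 0.159], [-0.244, -0.003, -0.97]]
wrist_force: [1.0, 1.7, 0.3]
grip_width: 0.397
grasp_force: 0.0
```

```bash
cat > now.py <<'E'
from plan import *
import sys
k=int(sys.argv[1]);s=manip.observe() if 0 else None
from plant import manip
s=manip.observe();q=np.array(s["joints"]);print(s["t"],s["eef_pos"].round(3),q)
v=np.load("v.npy");q=rows(q,wps(v)[k:])
for tg,te in((40,32),):
    o=seq(q,task(tg,te),6);print([round(float(x[1]),1) for x in o],[round(float(x[2]),1) for x in o])
E
python3 now.py 2
```

```text
22.15 [ 0.4 -0.1  0.5] [-38.7 -17.5  37.5 100.4   1.7  82.6 130. ]
0 [ 0.049  0.003  0.216 -0.237  0.681  0.063] rows 3.7 to [0.3 0.1 0.5] [-26. -19.   1. 105.   5.  81.  67.] m 6.2 e 0.0
0 [ 0.049  0.003  0.216  0.244  0.680 -0.047] rows 3.7 to [0.3 0.2 0.5] [-21. -10. -28.  98.   8.  90.   3.] m 14.7 e 0.0
0 [ 0.049  0.003  0.216  0.613  0.364 -0.128] rows 3.7 to [0.2 0.3 0.5] [-29.   6. -44.  85.  10. 101. -60.] m 14.1 e 0.0
1 [-0.010  0.076 -0.115  0.855  0.857  0.168] rows 3.9 to [0.4 0.5 0.4] [-32.  27. -45.  70.  17.  89. -41.] m 25.7 e 0.0
2 [ 0.004 -0.000 -0.111 -0.810  0.104 -0.029] rows 2.6 to [0.5 0.4 0.4] [-14.  26. -49.  72.  18.  90.  -7.] m 23.5 e 0.0
2 [ 0.004  0.000 -0.111 -0.797 -0.179 -0.028] rows 2.6 to [0.6 0.3 0.4] [ -0.  30. -52.  67.  21.  94.  26.] m 20.9 e 0.0
3 [-0.005  0.000  0.153 -0.377 -0.725 -0.013] rows 2.6 to [0.6 0.1 0.4] [ 14.  26. -46.  71.  16.  90.  16.] m 24.3 e 0.0
3 [-0.005 -0.000  0.153 -0.669 -0.469 -0.024] rows 2.6 to [ 0.6 -0.1  0.4] [ 24.  26. -38.  69.  14.  90.   6.] m 24.5 e 0.0
4 [-0.021 -0.057 -0.135 -0.350 -0.136  0.156] rows 2.5 to [ 0.6 -0.1  0.4] [ 33.  22. -42.  81.  21.  76.  32.] m 30.4 e 0.0
4 [-0.021 -0.057 -0.135 -0.230 -0.273  0.196] rows 2.5 to [ 0.6 -0.2  0.3] [ 47.  18. -47.  94.  24.  56.  59.] m 25.5 e 0.0
rows 30.532350782663567
[1.6, 14.0, 14.2, 12.0, 8.3] [117.7, 0.0, 0.0, 0.0, 0.0]
```

>>> play_rows(
  plan="0.012 0.001 0.054 -0.06 0.17 0.016 0.4; 0.024 0.001 0.108 -0.12 0.34 0.03 0.4; 0.037 0.002 0.162 -0.178 0.51 0.047 0.4; 0.049 0.003 0.216 -0.237 0.681 0.063 0.4; 0.049 0.003 0.216 -0.237 0.681 0.063 0.4",
)

```text
t: 22.78
eef_pos: [0.3348, 0.06, 0.4663]
orientation: [[-0.973, -0.026, 0.231], [-0.024, 1.0, 0.015], [-0.231, 0.01, -0.973]]
wrist_force: [0.3, -0.4, -0.1]
grip_width: 0.397
grasp_force: 0.0
```

>>> play_rows(
  plan="0.012 0.001 0.054 0.06 0.17 -0.012 0.4; 0.024 0.001 0.108 0.12 0.34 -0.024 0.4; 0.037 0.002 0.162 0.183 0.51 -0.035 0.4; 0.049 0.003 0.216 0.244 0.68 -0.047 0.4; 0.049 0.003 0.216 0.244 0.68 -0.047 0.4",
)

```text
t: 23.4
eef_pos: [0.2821, 0.1938, 0.4647]
orientation: [[-0.765, 0.621, 0.172], [0.609, 0.784, -0.123], [-0.212, 0.011, -0.977]]
wrist_force: [-0.8, -0.1, 0.9]
grip_width: 0.401
grasp_force: 0.0
```

>>> play_rows(
  plan="0.012 0.001 0.054 0.15 0.09 -0.03 0.4; 0.024 0.001 0.108 0.3 0.18 -0.06 0.4; 0.037 0.002 0.162 0.46 0.27 -0.1 0.4; 0.049 0.003 0.216 0.613 0.364 -0.128 0.4; 0.049 0.003 0.216 0.613 0.364 -0.128 0.4",
)

```text
t: 24.02
eef_pos: [0.2301, 0.3274, 0.4632]
orientation: [[-0.199, 0.979, 0.037], [0.959, 0.203, -0.196], [-0.199, -0.004, -0.98]]
wrist_force: [-0.2, -0.9, 0.1]
grip_width: 0.401
grasp_force: 0.0
```

```bash
python3 now.py 3
```

```text
24.025 [0.2 0.3 0.5] [-28.2   6.4 -44.5  85.3   9.9 100.3 -60.3]
0 [-0.011  0.074 -0.118  0.856  0.833  0.158] rows 3.9 to [0.4 0.5 0.4] [-31.  27. -46.  70.  18.  89. -41.] m 25.5 e 0.0
1 [ 0.004 -0.000 -0.111 -0.810  0.104 -0.029] rows 2.6 to [0.5 0.4 0.4] [-13.  27. -50.  72.  18.  90.  -7.] m 22.5 e 0.0
1 [ 0.004  0.000 -0.111 -0.797 -0.179 -0.028] rows 2.6 to [0.6 0.3 0.4] [  0.  30. -53.  67.  22.  94.  25.] m 19.8 e 0.0
2 [-0.005  0.000  0.153 -0.377 -0.725 -0.013] rows 2.6 to [0.6 0.1 0.4] [ 14.  26. -47.  71.  17.  91.  16.] m 24.1 e 0.0
2 [-0.005 -0.000  0.153 -0.669 -0.469 -0.024] rows 2.6 to [ 0.6 -0.1  0.4] [ 24.  27. -39.  69.  14.  90.   6.] m 24.4 e 0.0
3 [-0.021 -0.057 -0.135 -0.350 -0.136  0.156] rows 2.5 to [ 0.6 -0.1  0.4] [ 34.  22. -44.  81.  22.  76.  31.] m 29.0 e 0.0
3 [-0.021 -0.057 -0.135 -0.230 -0.273  0.196] rows 2.5 to [ 0.6 -0.2  0.3] [ 48.  19. -49.  94.  25.  56.  59.] m 24.0 e 0.0
rows 19.31640415309864
[5.8, 14.4, 14.3, 12.1, 8.6] [71.2, 0.0, 0.0, 0.0, 0.0]
```

```bash
cat > p3.py <<'E'
from plan import *
from plant import manip
import io,contextlib
LO3=np.array([.55,.33,20,-45]+[-75]*4+[10]);HI3=np.array([.82,.5,62,0]+[30]*4+[30])
def w3(v):
    r,z,a,c=v[:4];y=v[4:8]
    return [(P(r,a,z),tool(y[0],0)),(P(r,(a+c)/2,z),tool(y[1],0)),(P(r,c,z),tool(y[2],0)),(np.array([.60,-.2,.30]),tool(y[3],v[8]))]
def ev3(a):
    q,v=a
    try:
        o=seq(q,w3(v)+task(40,32),5);m=min(x[1] for x in o);e=sum(min(x[2],30) for x in o)
        return m-3*e+.2*min(x[1] for x in o[4:])-.02*np.abs(np.diff(v[4:8])).sum(),m,e,v
    except Exception: return -1e9,0,0,v
if __name__=="__main__":
    q=np.array(manip.observe()["joints"]);g=np.random.default_rng(2)
    with Pool() as p:
        pop=p.map(ev3,[(q,v) for v in g.uniform(LO3,HI3,(250,9))],chunksize=4)
        for k in range(4):
            pop.sort(key=lambda r:-r[0]);pop=pop[:15];new=[]
            for i in range(150):
                a,b=pop[g.integers(15)][3],pop[g.integers(15)][3];w=g.random(9)
                new.append((q,np.clip(a*w+b*(1-w)+g.normal(0,.08,9)*(HI3-LO3),LO3,HI3)))
            pop+=p.map(ev3,new,chunksize=4)
    pop.sort(key=lambda r:-r[0]);print(pop[0]);np.save("v3.npy",pop[0][3])
    qq=rows(q,w3(pop[0][3]));rows(qq,task(40,32))
E
OMP_NUM_THREADS=1 python3 p3.py
```

```text
(np.float64(12.356528952736982), np.float64(10.437495136215407), np.float64(0.0006144714289782163), array([  0.8,   0.4,  62. , -10.3, -25.7, -29.4, -27.4, -24.6,  30. ]))
0 [-0.015  0.029 -0.145  0.847  0.520  0.051] rows 3.2 to [0.3 0.5 0.4] [-38.  26. -48.  70.  22.  98. -44.] m 17.2 e 0.0
0 [-0.015  0.029 -0.145  0.522  0.834  0.148] rows 3.2 to [0.4 0.7 0.4] [-50.  45. -49.  42.  33. 102. -16.] m 12.7 e 0.0
1 [ 0.000  0.000  0.010 -1.137 -0.421  0.000] rows 3.9 to [0.5 0.5 0.4] [-27.  41. -51.  51.  31.  98.  -3.] m 16.4 e 0.0
1 [ 0.000  0.000  0.010 -1.150 -0.385  0.000] rows 3.9 to [0.7 0.3 0.4] [-13.  45. -49.  42.  33. 102.  16.] m 12.7 e 0.0
2 [ 0.000  0.000 -0.005 -0.732 -0.967  0.000] rows 3.9 to [0.7 0.1 0.4] [  9.  41. -51.  51.  31.  98.  33.] m 16.3 e 0.0
2 [ 0.000  0.000 -0.005 -0.716 -0.979  0.000] rows 3.9 to [ 0.8 -0.1  0.4] [ 23.  45. -50.  42.  34. 102.  54.] m 12.5 e 0.0
3 [-0.004 -0.167 -0.015  0.612 -0.657  0.374] rows 3.1 to [ 0.6 -0.2  0.3] [ 58.  16. -59. 108.  38.  40.  45.] m 14.1 e 0.0
rows 25.006810120432323
0 [-0.065 -0.055 -0.092  0.577 -0.159  0.706] rows 3.0 to [ 0.6 -0.2  0.1] [ 66.  31. -54. 132. 133.  16. -19.] m 9.3 e 0.0
1 [-0.000 -0.000  0.000  0.000 -0.000  0.500] rows 1.6 to [ 0.6 -0.2  0. ] [ 58.  45. -51. 126. 136.  26. -18.] m 19.4 e 0.0
2 [-0.000 -0.000  0.000  0.192  0.000 -0.161] rows 0.8 to [ 0.6 -0.2  0. ] [ 63.  44. -55. 132. 140.  29. -21.] m 15.0 e 0.0
3 [-0.000  0.022 -0.000  0.160  0.000 -0.129] rows 0.7 to [ 0.5 -0.2  0. ] [ 64.  40. -52. 135. 136.  24. -19.] m 12.7 e 0.0
4 [-0.000  0.022 -0.000  0.177  0.000 -0.124] rows 0.7 to [ 0.5 -0.2  0. ] [ 63.  35. -49. 137. 132.  19. -17.] m 10.5 e 0.0
rows 6.707429188280898
```

>>> play_rows(
  plan="-0.005 0.01 -0.048 0.28 0.17 0.017 0.4; -0.01 0.02 -0.097 0.56 0.35 0.034 0.4; -0.015 0.029 -0.145 0.847 0.52 0.051 0.4; -0.015 0.029 -0.145 0.847 0.52 0.051 0.4",
)

```text
t: 24.52
eef_pos: [0.3016, 0.5078, 0.4168]
orientation: [[-0.615, 0.788, 0.043], [0.782, 0.616, -0.099], [-0.104, -0.027, -0.994]]
wrist_force: [-0.4, -0.3, -0.6]
grip_width: 0.4
grasp_force: 0.0
```

>>> play_rows(
  plan="-0.005 0.01 -0.048 0.17 0.28 0.05 0.4; -0.01 0.02 -0.097 0.35 0.56 0.1 0.4; -0.015 0.029 -0.145 0.522 0.834 0.148 0.4; -0.015 0.029 -0.145 0.522 0.834 0.148 0.4",
)

```text
t: 25.02
eef_pos: [0.3707, 0.6888, 0.3714]
orientation: [[-0.9, 0.436, 0.003], [0.436, 0.9, -0.007], [-0.006, -0.005, -1.0]]
wrist_force: [-0.5, -0.2, -0.3]
grip_width: 0.401
grasp_force: 0.0
```

```bash
cat > n3.py <<'E'
from p3 import *
import sys
s=manip.observe();q=np.array(s["joints"]);print(s["t"],s["eef_pos"].round(3),q)
v=np.load("v3.npy");qq=rows(q,w3(v)[int(sys.argv[1]):],195);rows(qq,task(40,32))
E
python3 n3.py 1
```

```text
25.025 [0.4 0.7 0.4] [-49.5  45.6 -48.8  42.   33.6 102.3 -16.3]
0 [-0.001  0.001  0.007 -0.752 -0.280  0.000] rows 2.6 to [0.5 0.6 0.4] [-34.  42. -51.  50.  32.  99.  -8.] m 15.9 e 0.0
0 [-0.001  0.001  0.007 -0.758 -0.265 -0.002] rows 2.6 to [0.6 0.5 0.4] [-22.  42. -51.  50.  32.  99.   3.] m 16.0 e 0.0
0 [-0.001  0.001  0.007 -0.763 -0.249 -0.004] rows 2.6 to [0.7 0.3 0.4] [-13.  45. -49.  42.  33. 102.  16.] m 12.6 e 0.0
1 [ 0.000  0.000 -0.004 -0.488 -0.645  0.000] rows 2.6 to [0.7 0.2 0.4] [  2.  42. -51.  50.  32.  99.  26.] m 15.9 e 0.0
1 [ 0.000  0.000 -0.004 -0.481 -0.650  0.000] rows 2.6 to [0.8 0.  0.4] [ 15.  42. -51.  50.  32.  99.  39.] m 15.8 e 0.0
1 [ 0.000  0.000 -0.004 -0.474 -0.655  0.000] rows 2.6 to [ 0.8 -0.1  0.4] [ 23.  46. -50.  42.  34. 102.  54.] m 12.4 e 0.0
2 [-0.004 -0.167 -0.015  0.612 -0.657  0.374] rows 3.1 to [ 0.6 -0.2  0.3] [ 58.  16. -59. 108.  38.  40.  45.] m 13.7 e 0.0
rows 18.581361203062418
0 [-0.065 -0.055 -0.092  0.577 -0.159  0.706] rows 3.0 to [ 0.6 -0.2  0.1] [ 66.  31. -54. 132. 132.  16. -19.] m 9.4 e 0.0
1 [-0.000 -0.000  0.000  0.000 -0.000  0.500] rows 1.6 to [ 0.6 -0.2  0. ] [ 58.  45. -51. 126. 136.  26. -18.] m 19.5 e 0.0
2 [-0.000 -0.000  0.000  0.192  0.000 -0.161] rows 0.8 to [ 0.6 -0.2  0. ] [ 64.  45. -55. 132. 140.  29. -20.] m 15.0 e 0.0
3 [-0.000  0.022 -0.000  0.160  0.000 -0.129] rows 0.7 to [ 0.5 -0.2  0. ] [ 64.  40. -53. 135. 136.  24. -19.] m 12.7 e 0.0
4 [-0.000  0.022 -0.000  0.177  0.000 -0.124] rows 0.7 to [ 0.5 -0.2  0. ] [ 64.  35. -50. 137. 132.  19. -17.] m 10.5 e 0.0
rows 6.707429188595436
```

>>> play_rows(
  plan="0 0 0.002 -0.25 -0.09 0 0.4; 0 0 0.004 -0.5 -0.18 0 0.4; 0 0 0.007 -0.75 -0.28 0 0.4; 0 0 0.007 -0.75 -0.28 0 0.4",
)

```text
t: 25.52
eef_pos: [0.485, 0.5664, 0.3775]
orientation: [[-0.885, 0.465, 0.009], [0.465, 0.885, -0.005], [-0.01, -0.0, -1.0]]
wrist_force: [-0.1, 0.2, 0.5]
grip_width: 0.402
grasp_force: 0.0
```

>>> play_rows(
  plan="0 0 0.002 -0.25 -0.09 0 0.4; 0 0 0.004 -0.5 -0.18 0 0.4; 0 0 0.007 -0.76 -0.265 0 0.4; 0 0 0.007 -0.76 -0.265 0 0.4",
)

```text
t: 26.02
eef_pos: [0.5943, 0.4495, 0.3774]
orientation: [[-0.875, 0.484, 0.007], [0.484, 0.875, -0.005], [-0.009, -0.001, -1.0]]
wrist_force: [-1.2, -0.5, -0.4]
grip_width: 0.403
grasp_force: 0.0
```

>>> play_rows(
  plan="0 0 0.002 -0.25 -0.08 0 0.4; 0 0 0.004 -0.5 -0.16 0 0.4; 0 0 0.007 -0.76 -0.25 0 0.4; 0 0 0.007 -0.76 -0.25 0 0.4",
)

```text
t: 26.52
eef_pos: [0.7023, 0.3332, 0.3777]
orientation: [[-0.864, 0.503, 0.006], [0.503, 0.864, -0.005], [-0.008, -0.002, -1.0]]
wrist_force: [0.2, 0.8, 0.4]
grip_width: 0.399
grasp_force: 0.0
```

>>> play_rows(
  plan="0 0 -0.002 -0.16 -0.21 0 0.4; 0 0 -0.003 -0.32 -0.43 0 0.4; 0 0 -0.004 -0.488 -0.645 0 0.4; 0 0 -0.006 -0.73 -0.97 0 0.4; 0 0 -0.006 -0.73 -0.97 0 0.4",
)

```text
t: 27.15
eef_pos: [0.7294, 0.0925, 0.3792]
orientation: [[-0.875, 0.484, 0.005], [0.484, 0.875, -0.006], [-0.007, -0.002, -1.0]]
wrist_force: [-0.4, 0.9, 0.3]
grip_width: 0.399
grasp_force: 0.0
```

>>> play_rows(
  plan="0 0 -0.002 -0.16 -0.22 0 0.4; 0 0 -0.003 -0.32 -0.44 0 0.4; 0 0 -0.004 -0.5 -0.68 0 0.4; 0 0 -0.006 -0.71 -0.98 0 0.4; 0 0 -0.006 -0.71 -0.98 0 0.4",
)

```text
t: 27.78
eef_pos: [0.759, -0.1478, 0.3793]
orientation: [[-0.883, 0.469, 0.004], [0.469, 0.883, -0.005], [-0.006, -0.003, -1.0]]
wrist_force: [0.3, 0.7, 0.5]
grip_width: 0.396
grasp_force: 0.0
```

```bash
python3 n3.py 3
```

```text
27.775 [ 0.8 -0.1  0.4] [ 24.5  44.3 -50.3  44.   33.6 101.6  53.5]
0 [-0.006 -0.165 -0.018  0.582 -0.602  0.394] rows 3.0 to [ 0.6 -0.2  0.3] [ 58.  16. -59. 108.  38.  40.  45.] m 13.7 e 0.0
rows 2.9628683995175145
0 [-0.065 -0.055 -0.092  0.577 -0.159  0.706] rows 3.0 to [ 0.6 -0.2  0.1] [ 66.  31. -54. 132. 132.  16. -19.] m 9.4 e 0.0
1 [-0.000 -0.000  0.000  0.000 -0.000  0.500] rows 1.6 to [ 0.6 -0.2  0. ] [ 58.  45. -51. 126. 136.  26. -18.] m 19.5 e 0.0
2 [-0.000 -0.000  0.000  0.192  0.000 -0.161] rows 0.8 to [ 0.6 -0.2  0. ] [ 64.  45. -55. 132. 140.  29. -20.] m 15.0 e 0.0
3 [-0.000  0.022 -0.000  0.160  0.000 -0.129] rows 0.7 to [ 0.5 -0.2  0. ] [ 64.  40. -53. 135. 136.  24. -19.] m 12.7 e 0.0
4 [-0.000  0.022 -0.000  0.177  0.000 -0.124] rows 0.7 to [ 0.5 -0.2  0. ] [ 64.  35. -50. 137. 132.  19. -17.] m 10.5 e 0.0
rows 6.707429199261865
```

>>> play_rows(
  plan="-0.001 -0.041 -0.004 0.15 -0.15 0.1 0.4; -0.003 -0.082 -0.009 0.29 -0.3 0.2 0.4; -0.004 -0.124 -0.013 0.44 -0.45 0.3 0.4; -0.006 -0.165 -0.018 0.582 -0.602 0.394 0.4; -0.006 -0.165 -0.018 0.582 -0.602 0.394 0.4",
)

```text
t: 28.4
eef_pos: [0.594, -0.194, 0.2961]
orientation: [[-0.793, 0.409, 0.452], [0.353, 0.912, -0.206], [-0.496, -0.004, -0.868]]
wrist_force: [0.6, -0.8, 1.1]
grip_width: 0.399
grasp_force: 0.0
```

```bash
python3 n3.py 4
```

```text
28.4 [ 0.6 -0.2  0.3] [ 58.7  15.3 -59.5 109.   38.   40.1  44.6]
rows 0
0 [-0.064 -0.057 -0.089  0.530 -0.169  0.711] rows 2.9 to [ 0.6 -0.2  0.1] [ 66.  31. -54. 132. 132.  16. -19.] m 9.3 e 0.0
1 [-0.000 -0.000  0.000  0.000 -0.000  0.500] rows 1.6 to [ 0.6 -0.2  0. ] [ 58.  45. -51. 126. 136.  26. -18.] m 19.5 e 0.0
2 [-0.000 -0.000  0.000  0.192  0.000 -0.161] rows 0.8 to [ 0.6 -0.2  0. ] [ 64.  45. -55. 132. 140.  29. -20.] m 15.0 e 0.0
3 [-0.000  0.022 -0.000  0.160  0.000 -0.129] rows 0.7 to [ 0.5 -0.2  0. ] [ 64.  40. -53. 135. 136.  24. -19.] m 12.7 e 0.0
4 [-0.000  0.022 -0.000  0.177  0.000 -0.124] rows 0.7 to [ 0.5 -0.2  0. ] [ 63.  35. -50. 137. 132.  19. -17.] m 10.5 e 0.0
rows 6.635961168175548
```

>>> play_rows(
  plan="-0.013 -0.011 -0.018 0.106 -0.034 0.142 0.4; -0.026 -0.023 -0.036 0.212 -0.068 0.284 0.4; -0.039 -0.034 -0.053 0.318 -0.1 0.426 0.4; -0.051 -0.046 -0.071 0.424 -0.135 0.569 0.4; -0.064 -0.057 -0.089 0.53 -0.169 0.711 0.4",
)

```text
t: 29.02
eef_pos: [0.5699, -0.2219, 0.158]
orientation: [[-0.791, 0.169, 0.588], [0.125, 0.986, -0.114], [-0.599, -0.017, -0.801]]
wrist_force: [1.0, 0.1, -0.4]
grip_width: 0.402
grasp_force: 0.0
```

```bash
python3 n3.py 4
```

```text
29.025 [ 0.6 -0.2  0.2] [ 59.3  23.2 -49.2 127.2  93.3  13.   10. ]
rows 0
0 [-0.023 -0.018 -0.020  0.155  0.021  0.120] rows 0.6 to [ 0.6 -0.2  0.1] [ 71.  35. -62. 131. 121.  20.  -6.] m 10.5 e 0.0
1 [-0.000 -0.000  0.000  0.000 -0.000  0.500] rows 1.6 to [ 0.6 -0.2  0. ] [ 63.  49. -59. 126. 128.  31.  -7.] m 13.5 e 0.0
2 [-0.000 -0.000  0.000  0.192  0.000 -0.161] rows 0.8 to [ 0.6 -0.2  0. ] [ 68.  49. -62. 132. 132.  33. -10.] m 10.5 e 0.0
3 [-0.000  0.022 -0.000  0.160  0.000 -0.129] rows 0.7 to [ 0.5 -0.2  0. ] [ 69.  44. -60. 134. 127.  29.  -8.] m 12.4 e 0.0
4 [-0.000  0.022 -0.000  0.177  0.000 -0.124] rows 0.7 to [ 0.5 -0.2  0. ] [ 69.  39. -58. 136. 122.  24.  -5.] m 10.8 e 0.0
rows 4.376782051332396
```

Good; finish to the back-off pose and check with the wrist camera.

>>> play_rows(
  plan="-0.012 -0.009 -0.01 0.078 0.01 0.06 0.4; -0.023 -0.018 -0.02 0.155 0.021 0.12 0.4; -0.023 -0.018 -0.02 0.155 0.021 0.12 0.4; -0.023 -0.018 -0.02 0.155 0.021 0.12 0.4",
)

```text
t: 29.52
eef_pos: [0.5605, -0.218, 0.1208]
orientation: [[-0.764, 0.082, 0.64], [0.065, 0.997, -0.05], [-0.642, 0.003, -0.767]]
wrist_force: [0.3, 0.3, 0.2]
grip_width: 0.398
grasp_force: 0.0
```

```bash
python3 look.py w4 chest_handle can
python3 - <<'E'
from mv import *
import pickle
f,s=pickle.load(open("w4.pkl","rb"));p=[.793,-.1894,-.0768]
for l in((-.169,-.045,.07),(-.169,-.045,.101),(-.169,-.045,.039)): print(wproj(f,s,W(p,l)))
print(s["joints"])
E
python3 n3.py 4
```

```text
29.525 [ 0.5605 -0.218   0.1208] [0.2769 0.3307 0.1894]
chest_handle [([324.2, 220.4], 0.85)]
can [([175.5, 132.2], 0.73)]
[324.8211 220.7063]
[325.0739 255.5293]
[324.5834 190.1116]
[ 69.4563  33.4195 -59.5225 131.1553 123.7828  18.5278  -9.4299]
29.675 [ 0.6 -0.2  0.1] [ 69.4  33.3 -59.5 131.1 124.   18.6  -9.5]
rows 0
0 [-0.001  0.000 -0.001  0.009  0.008  0.003] rows 0.0 to [ 0.6 -0.2  0.1] [ 70.  34. -60. 131. 124.  19. -10.] m 12.2 e 0.0
1 [-0.000 -0.000  0.000  0.000 -0.000  0.500] rows 1.6 to [ 0.6 -0.2  0. ] [ 62.  48. -57. 126. 130.  29. -10.] m 15.7 e 0.0
2 [-0.000 -0.000  0.000  0.192  0.000 -0.161] rows 0.8 to [ 0.6 -0.2  0. ] [ 67.  48. -60. 132. 134.  32. -13.] m 12.5 e 0.0
3 [-0.000  0.022 -0.000  0.160  0.000 -0.129] rows 0.7 to [ 0.5 -0.2  0. ] [ 67.  43. -58. 134. 129.  28. -11.] m 13.0 e 0.0
4 [-0.000  0.022 -0.000  0.177  0.000 -0.124] rows 0.7 to [ 0.5 -0.2  0. ] [ 67.  38. -55. 137. 124.  23.  -9.] m 10.7 e 0.0
rows 3.7866627378462603
```

View pics/w4.png

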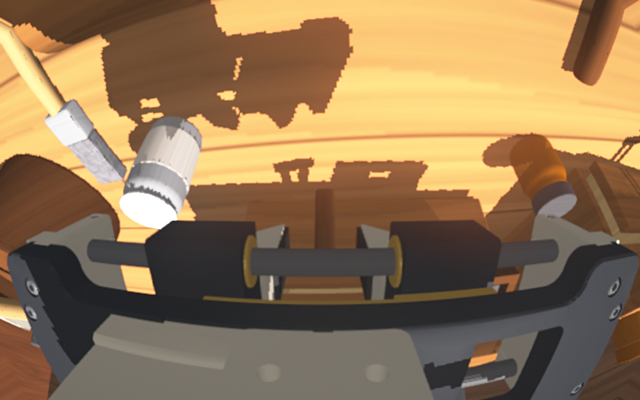

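>>> play_rows(
  plan="0 0 0 0.005 0.004 0.1 0.4; 0 0 0 0.009 0.008 0.2 0.4; 0 0 0 0.009 0.008 0.3 0.4; 0 0 0 0.009 0.008 0.3 0.4",
)

```text
t: 30.18
eef_pos: [0.598, -0.2195, 0.0732]
orientation: [[-0.764, 0.08, 0.64], [0.063, 0.997, -0.05], [-0.642, 0.002, -0.767]]
wrist_force: [-1.7, 0.5, 0.4]
grip_width: 0.402
grasp_force: 0.0
```

>>> play_rows(
  plan="0 0 0 0 0 0.07 0.4; 0 0 0 0 0 0.14 0.4; 0 0 0 0 0 0.2 0.4; 0 0 0 0 0 0.2 0.4",
)

```text
t: 30.68
eef_pos: [0.623, -0.2219, 0.0413]
orientation: [[-0.764, 0.081, 0.64], [0.065, 0.997, -0.049], [-0.642, 0.004, -0.767]]
wrist_force: [0.5, 0.6, 0.2]
grip_width: 0.4
grasp_force: 0.0
```

Close with a moderate grip.

>>> play_rows(
  plan="0 0 0 0 0 0 0; 0 0 0 0 0 0 0; 0 0 0 0 0 0 0; 0 0 0 0 0 0 0",
  newtons=25,
)

```text
t: 31.18
eef_pos: [0.6227, -0.221, 0.0425]
orientation: [[-0.764, 0.079, 0.641], [0.063, 0.997, -0.048], [-0.642, 0.004, -0.766]]
wrist_force: [-2.0, 3.6, 2.1]
grip_width: 0.169
grasp_force: 25.0
```

Run:
```python
from plan import *
from plant import manip
s=manip.observe();print(s["t"],s["eef_pos"],s["grip_width"],s["joints"])
# pull along chest -x from here, tool rotating about grasp point
p0=s["eef_pos"];R0=np.array(s["orientation"]);G=p0-R0[:,2]*.019;dx=-np.array([np.cos(-.0768),np.sin(-.0768),0])
for th,d in((40,.05),(36,.09),(32,.12),(32,.134)):
    R=tool(-4.4,th);p=G+dx*d+R[:,2]*.019
    print(th,d,"call-rel",np.round(np.r_[Ro.from_matrix(R0.T@R).as_rotvec()/np.pi,R0.T@(p-p0)/.2],4))
```

```text
31.175 [ 0.6 -0.2  0. ] 0.16934355689961236 [ 61.9  48.  -57.1 126.3 130.3  29.6 -10.4]
40 0.05 call-rel [ 0.  -0.  -0.   0.2 -0.  -0.2]
36 0.09 call-rel [ 0.   0.  -0.   0.4 -0.  -0.3]
32 0.12 call-rel [ 0.   0.  -0.   0.5 -0.  -0.4]
32 0.134 call-rel [ 0.   0.  -0.   0.5 -0.  -0.4]
```

>>> play_rows(
  plan="0 0 0 0.04 0 -0.032 0; 0 0 0 0.08 0 -0.064 0; 0 0 0 0.115 0 -0.096 0; 0 0 0 0.153 0 -0.128 0; 0 0 0 0.1915 0 -0.1605 0",
)

```text
t: 31.8
eef_pos: [0.5725, -0.2184, 0.0425]
orientation: [[-0.763, 0.081, 0.641], [0.064, 0.997, -0.051], [-0.643, 0.002, -0.766]]
wrist_force: [2.4, 2.1, 2.7]
grip_width: 0.171
grasp_force: 25.0
```

>>> play_rows(
  plan="0 0.009 0 0.066 0 -0.053 0; 0 0.018 0 0.131 0 -0.107 0; 0 0.027 0 0.197 0 -0.16 0; 0 0.036 0 0.262 0 -0.213 0; 0 0.044 0 0.328 0 -0.265 0",
)

```text
t: 32.42
eef_pos: [0.4888, -0.214, 0.0416]
orientation: [[-0.844, 0.085, 0.529], [0.072, 0.996, -0.046], [-0.531, -0.001, -0.847]]
wrist_force: [2.2, -5.7, 7.1]
grip_width: 0.173
grasp_force: 25.0
```

>>> play_rows(
  plan="0 0 0 0.017 0 -0.011 0; 0 0 0 0.017 0 -0.011 0; 0 0 0 0.017 0 -0.011 0.42; 0 0 0 0.017 0 -0.011 0.42; 0 0 0 0.017 0 -0.011 0.42",
)

```text
t: 33.05
eef_pos: [0.4841, -0.2107, 0.0404]
orientation: [[-0.845, 0.081, 0.528], [0.07, 0.997, -0.04], [-0.53, 0.003, -0.848]]
wrist_force: [0.2, -0.2, 0.2]
grip_width: 0.412
grasp_force: 0.0
```

>>> play_rows(
  plan="0 0 0 0 0 -0.08 0.42; 0 0 0 0 0 -0.2 0.42; 0 0 0 -0.06 0 -0.35 0.42; 0 0 0 -0.1 0 -0.5 0.42; 0 0 0 -0.1 0 -0.55 0.42",
)

```text
t: 33.67
eef_pos: [0.4501, -0.2131, 0.1319]
orientation: [[-0.842, 0.089, 0.531], [0.071, 0.996, -0.053], [-0.534, -0.007, -0.845]]
wrist_force: [-0.3, -0.1, 0.5]
grip_width: 0.42
grasp_force: 0.0
```

```bash
python3 look.py w5 chest_handle
python3 - <<'E'
from mv import *
import pickle
f,s=pickle.load(open("w5.pkl","rb"));p=[.793,-.1894,-.0768]
for o in(.11,.12,.13,.14): print(o,wproj(f,s,W(p,(-.169-o,-.045,.07))))
for n in("top","side"):
    g,_=cam(n);cv2.imwrite(f"pics/{n}5.png",g["color"])
    r=manip.pinpoint("chest_handle",n);print(n,[(x["at"],x["p"]) for x in r][:2],[proj(g,W(p,(-.169-o,-.045,.07))) for o in(.12,.14)])
print(s["joints"],s["wrist_force"])
a=cv2.imread("pics/top5.png");b=cv2.imread("pics/side5.png");cv2.imwrite("pics/c5.png",np.hstack([cv2.resize(a[:,120:480],(400,444)),cv2.resize(b[:,160:520],(400,444))]))
E
```

```text
33.675 [ 0.4501 -0.2131  0.1319] [-0.2747 -0.0666  0.5289]
chest_handle [([325.8, 202.8], 0.56)]
0.11 [330.4476 223.4894]
0.12 [330.5383 215.7426]
0.13 [330.6309 207.5088]
0.14 [330.725  198.7535]
top [([372.6, 225.8], 0.72)] [array([372.6504, 222.6371]), array([372.3042, 229.3462])]
side [([380.1, 160.2], 0.88), ([377.0, 123.9], 0.63)] [array([372.3897, 159.3519]), array([379.2051, 160.8723])]
[ 81.322   22.6733 -63.8659 136.415   82.5195  10.1595  30.5149] [-0.2747 -0.0666  0.5289]
```

View pics/c5.png

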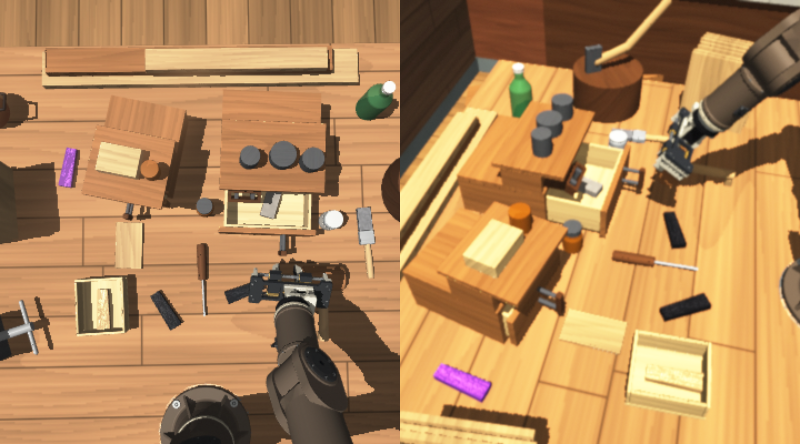

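```bash
python3 -c "
from plant import manip
print(manip.close_job())"
```

```text
the job is handed in; nothing more can be done
None
```

I handed the job in at about 34 s, with no verdict shown back. The last pictures show the wedge lying in the plywood box and the wedged chest's drawer about 0.135 m out with its handle released. The arm was reading no contact force, and I saw no movement of the neighbour's drawer or the visible bystanders, though the mallet was hidden under the gripper.

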